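# Dry-fit the wooden toy train before gluing

### The job

Dry-fit the toy train on its two chassis: on the long one set the boiler on the long pencil rectangle, its brass-knobbed end to the front (the buffer end), and the cab behind it on the short rectangle. On top of the boiler stand the chimney on the small circle at the front and the dome on the large circle, between chimney and cab; the barrel stands on the circle on the wagon. Leave everything upright and let go of, and do not disturb the mallet, the glue bottle or the tin of screws.

Things in the scene. Friction and masses are not known exactly. Their poses are not given: they have to be found in the camera images.
- loco_chassis: Longer chassis, fixed: pale deck 190 x 64 mm, top 40 above the bench, six dark wheels (84 over wheels). Origin at bench level under the deck's middle; x to the front (cross beam 80 wide, two dark buffers, to x=113), z up. Pencil rectangles on the deck: long (96 x 46, boiler) centred x=+30, short (46 x 56, cab) centred x=-52, both y=0. Front within 0.3 rad of world +y.
- wagon_chassis: Shorter chassis, fixed: pale deck 124 x 64 mm, top 40 above the bench, four dark wheels (84 over wheels). Origin at bench level under the deck's middle, x along its length, z up. A pencil circle of 42 diameter at the middle of the deck (x=y=0) marks the barrel's place.
- boiler: Loose pale boiler, 96 mm long: lying cylinder 46 diameter (axis 26 up), flat foot 38 wide, flat top strip 34 wide at height 50. Origin: centre of its underside, x to its front (dark end band, brass knob 6 long), z up. Pencil circles on top: small (26, chimney) at x=+30, large (34, dome) at x=-14. Starts upright, front within 0.5 rad of world +y; 0.09-0.17 kg. Grip across its width.
- cab: Loose wooden driver's cab: 46 long (x) x 56 wide (y) x 72 high (mm); solid below 34, four corner posts, and a flat darker roof 12 thick, all sides flush. Open windows all round; front and back are the same. Origin at the centre of its underside, z up. Starts upright, x within 0.5 rad of world +y. 0.08 to 0.15 kg.
- chimney: Loose dark turned chimney, upright: the slimmer, taller of the two dark turned pieces, 48 mm high, foot 26 diameter, neck 18 diameter (from 12 to 36 up), flared rim 28 diameter at the top. Origin at the centre of its underside, z up.
- dome: Loose dark turned steam dome, upright: the squat dark turned piece with a rounded top, 32 mm high, foot 34 diameter, straight body 30 diameter from 7 to 20 up. Origin at the centre of its underside, z up.
- barrel: Loose wooden toy barrel, upright: 52 mm high, 45 diameter at the belly (18 to 34 up), 38 at the ends, two dark hoops. Origin at the centre of its underside, z up.
- mallet: Bystander: joiner's mallet lying on the bench, head 62 x 110 x 60 high mm with the origin under it; handle (24 thick) to 200 towards its own -x. Leave it alone.
- glue: Bystander: closed white glue bottle with an orange cap, 54 mm diameter, 150 high, upright. Origin at the centre of its underside. Leave it alone.
- screw_tin: Bystander: open steel tin of screws, 72 mm diameter, 48 high. Origin at the centre of its underside. Leave it alone.
There are look-alikes about, which are no part of the job. What is shaped like the wagon_chassis but purple is not meant.

How it is judged:
By the outcome, as a careful person would: the job done as asked, in the order asked, and still so for the second after the job is handed in, with the robot touching nothing.
It also fails if it takes over 131 s, if anything falls off the work surface, if the arm or the gripper's body presses on something with over 40 N, if the wrist force passes 120 N, or if a joint passes its speed limit or range.

### The arm

A 6-joint arm with a two-finger parallel gripper is mounted at the origin on the work surface. World frame = base frame: x ahead of the robot, y to its left, z up, the work surface at z = 0. Lengths are in m, angles in rad, forces in N, time in s.
With the tool pointing down it reaches from about 0.35 to 0.975 m from the base axis. Payload 7.1 kg.
Tool frame: the origin (TCP) lies midway between the tips of the shut fingers; the grasp point (between the pads) lies 19 mm behind it; y points along the fingers, x is the direction in which the jaws open and shut, and the axes are right-handed (so a half turn about y gives the same grasp; the last joint's range is limited). The gripper opens to 88 mm and grips with 3 to 60 N. Pads are 20 mm wide; open, the fingers measure 115 mm over their backs; the gripper's body (75 mm by 178 mm) begins 61 mm behind the grasp point.
Start: joints at [1.25, 0.423, 1.63, -0, 1.089, -0.019], TCP at [0.186, 0.597, 0.186] pointing down, gripper open.
Joint ranges: [-3, 3], [-0.9, 2.11], [0.09, 2.58], [-1.31, 4.45], [0.11, 2.69], [-2.54, 2.54]. Speed limits (rad/s): [2.39, 2.39, 3.01, 3.14, 3.14, 3.14].

### API

Orientations are given as a unit quaternion [x, y, z, w].
In Python, from cell import r gives the robot as it stands. The module is installed in compiled form; this text tells all that it offers.
- The arm moves only by the tool carry_out, never from a script. Its argument "plan" is a list of rows, each a list of 7 numbers: the opening, from 0 (shut) to 1 (fully open), then the shift along the tool's x, y, z in m, then the turn, a rotation vector about the tool's x, y, z in degrees. A call has 1 to 20 rows; each row shifts and turns the commanded pose from where the row before left it, along the tool's axes as they then stand; what a row does not reach is not made up. A row lasts 1/10 s, in which the tool goes at most 50 mm and 8.59 degrees, less where a joint would pass 70% of its speed; a pose out of reach is approached as far as the arm can. A call with a gripper value outside its range is refused whole. The fingers move at their own pace and stop on an object; the grip force is fixed at half the most. Time passes only in rows, so rows that do not move let the fingers close. It gives the time, the measured TCP pose, the force and the opening at its end, in the units of the state.
- r.get_state(): the state, without advancing time (a new reading comes with each control period).
- r.snapshot(name): name is "side" or "top" or "wrist"; returns a dict with "pixels" (420x560x3 uint8, blue, green, red), "K" (3x3 intrinsics, pixels), "eye" and "attitude" of the camera in the world. Camera axes: x right, y up, looking along -z (the intrinsics and any distortion apply to the point x, -y, -z); pixel columns grow to the right and rows downward; lengths in m; the calibration is good to about 2 mm. A picture is of the moment at which its call begins. There is no depth.
- r.finish_job(): hands the job in, once; it reports no verdict.
The state is a dict: "clock": time; "joints": joint angles; "qd": joint speeds; "joint_efforts": joint torques, N m; "position": TCP position; "ee_rot": TCP orientation; "force": force on the tool from outside, world axes, zero at the start; "wrist_torque": the same for the moment, N m; "grip_width": opening from 0.0 (shut) to 1.0 (fully open).
Only numpy, scipy, OpenCV 4.12 (cv2) and the standard library are available. Lean on these libraries where they do the work, as an engineer would, in place of code of your own. Each camera call takes 0.05 s, during which the arm holds its last target.

## Working session

There is one attempt and no reset: what is moved stays moved. The work goes in short steps, Python scripts to look and compute and a tool call to move; the robot and the scene stay as the last step left them, time stands still between calls to the robot, and variables do not carry over. Pictures are saved under pics/ and viewed, and the job is handed in when it is done.

Besides the shell and the picture viewer there is one more tool, called after "Emit:" as a command line: name --pt "numbers of a row" for each row, then --argument value for the rest. carry_out: Moves the arm, as the interface text tells. Its arguments: {"type":"object","properties":{"plan":{"type":"array","items":{"type":"array","items":{"type":"number"}}}},"required":["plan"]}

```bash
mkdir -p pics; cat > h.py <<'E'
import numpy as np, cv2, json, pickle
from cell import r
from scipy.spatial.transform import Rotation as R
def snap(name,fn):
    s=r.snapshot(name); cv2.imwrite('pics/'+fn+'.png',s['pixels']); pickle.dump(s,open('pics/'+fn+'.pkl','wb')); return s
def load(fn): return pickle.load(open('pics/'+fn+'.pkl','rb'))
def att(s):
    a=np.array(s['attitude'],float)
    return a if a.shape==(3,3) else R.from_quat(a).as_matrix()
def ray(s,u,v,z):
    A=att(s);K=np.array(s['K']);d=np.linalg.inv(K)@[u,v,1]; d=A@(d*[1,-1,-1]); e=np.array(s['eye'])
    return (e+d*(z-e[2])/d[2])
def proj(s,p):
    c=att(s).T@(np.array(p)-s['eye']); c=c*[1,-1,-1]; q=np.array(s['K'])@c; return q[:2]/q[2]
E
python3 - <<'E'
from h import *
for n in ['side','top','wrist']:
    s=snap(n,n+'0'); print(n,{k:np.round(v,4).tolist() for k,v in s.items() if k!='pixels'})
print(r.get_state())
E
```

```text
side {'K': [[418.9164, 0.0, 272.6386], [0.0, 418.9164, 216.4755], [0.0, 0.0, 1.0]], 'eye': [0.3092, 0.7599, 0.8867], 'attitude': [-0.0658, 0.3829, 0.9056, -0.1702]}
top {'K': [[422.7785, 0.0, 276.5454], [0.0, 422.7785, 208.389], [0.0, 0.0, 1.0]], 'eye': [0.3885, -0.016, 1.3484], 'attitude': [0.0525, -0.057, -0.6979, 0.712]}
wrist {'K': [[294.9206, 0.0, 279.1482], [0.0, 294.9206, 210.1018], [0.0, 0.0, 1.0]], 'eye': [0.1064, 0.6203, 0.3833], 'attitude': [-0.124, -0.0907, 0.5858, 0.7957]}
{'clock': 0.15, 'joints': array([ 1.25000548e+00,  4.23668379e-01,  1.63049152e+00, -4.16599422e-06,
        1.08862419e+00, -1.90109521e-02]), 'qd': array([-0.00135165, -0.00316431, -0.00203658,  0.00104935,  0.0004127 ,
        0.00138153]), 'joint_efforts': array([-1.33023314e-04, -5.44983888e+01, -2.73922241e+01,  6.42838329e-02,
        2.04785453e-02, -7.51426501e-05]), 'position': array([0.18559577, 0.59630935, 0.18518739]), 'ee_rot': array([ 0.56972163,  0.41881713, -0.41950349, -0.56923308]), 'force': array([-1.12938138,  0.0557254 ,  0.20812581]), 'wrist_torque': array([-0.02907263, -0.00131759,  0.01023321]), 'grip_width': 1.0021458119725233}
```

View pics/top0.png

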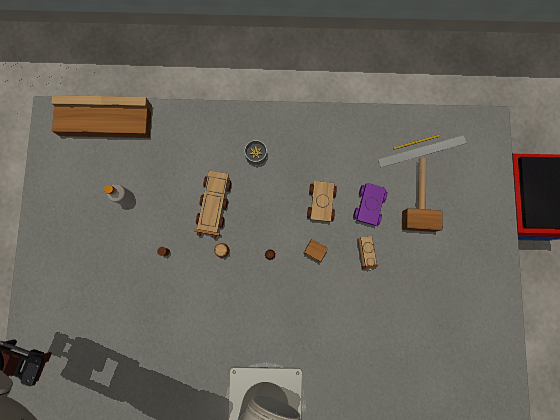

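View pics/side0.png

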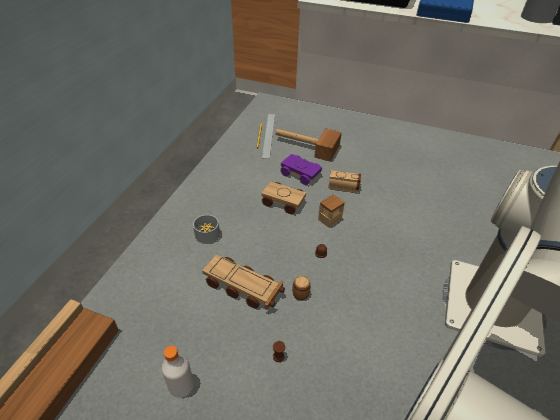

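View pics/wrist0.png

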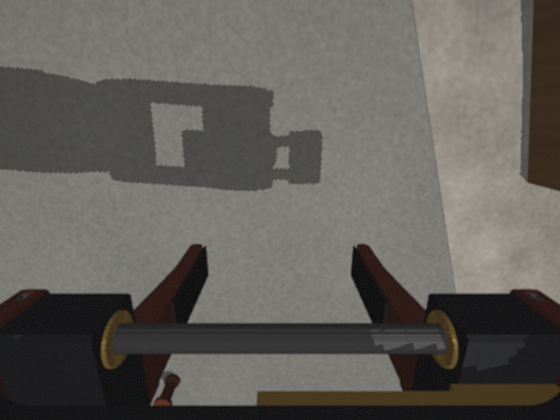

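```bash
python3 - <<'E'
from h import *
print(R.from_quat(r.get_state()['ee_rot']).as_matrix().round(3))
for n in ['top0','side0','wrist0']:
    s=load(n); print(n,att(s).round(3).tolist())
E
```

```text
[[ 0.297 -0.    -0.955]
 [ 0.955 -0.001  0.297]
 [-0.001 -1.     0.   ]]
top0 [[0.019, 0.988, -0.154], [-1.0, 0.02, 0.005], [0.008, 0.154, 0.988]]
side0 [[-0.933, 0.258, -0.249], [-0.359, -0.649, 0.671], [0.011, 0.716, 0.698]]
wrist0 [[0.297, -0.91, -0.29], [0.955, 0.283, 0.091], [-0.001, -0.304, 0.953]]
```

```bash
python3 - <<'E'
from h import *
t=load('top0');p=t['pixels']
c=p[150:280,150:400]; cv2.imwrite('pics/c1.png',cv2.resize(c,None,fx=3.2,fy=3.2,interpolation=cv2.INTER_CUBIC))
s=load('side0');p=s['pixels']
c=p[140:380,180:380]; cv2.imwrite('pics/c2.png',cv2.resize(c,None,fx=2.5,fy=2.5,interpolation=cv2.INTER_CUBIC))
st=r.get_state()
print(proj(t,st['position']),proj(s,[0,0,0]),proj(t,[0,0,0]))
E
```

```text
[ 39.46871652 347.68941043] [492.12545425 304.69997664] [265.19796609 404.96089403]
```

View pics/c1.png

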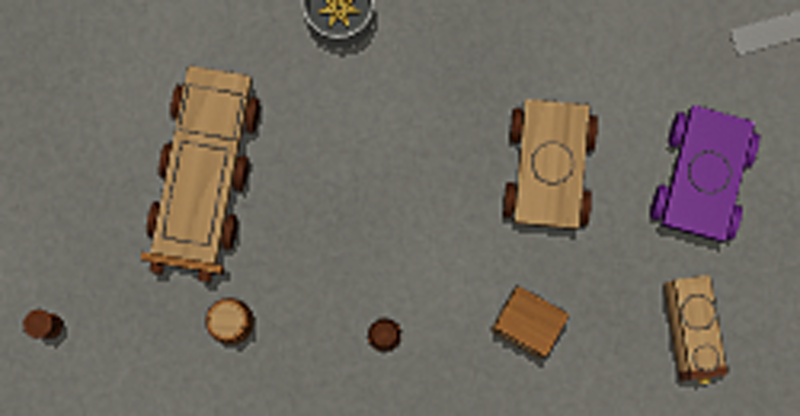

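View pics/c2.png

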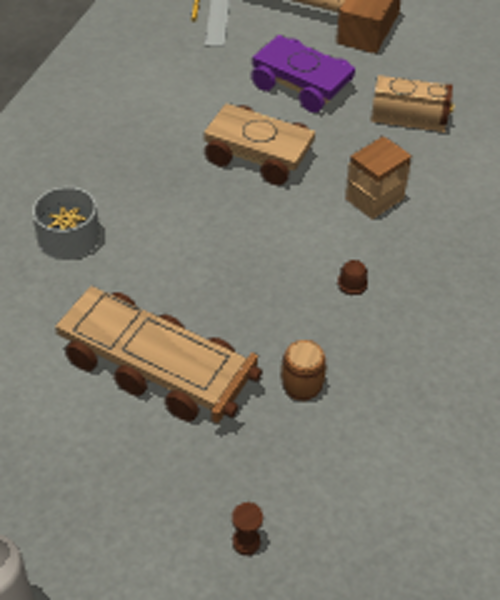

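```bash
python3 - <<'E'
from h import *
t=load('top0');s=load('side0')
T=lambda x,y,z: ray(t,150+x/3.2,150+y/3.2,z)
S=lambda x,y,z: ray(s,180+x/2.5,140+y/2.5,z)
def c(n,a,z,b=None):
    P=[T(*q,z)[:2] for q in a]; print(n,'top',np.mean(P,0).round(4), 'side' if b else '', np.mean([S(*q,z)[:2] for q in b],0).round(4) if b else '')
    if len(P)>1:
        P=np.array(P); d=np.roll(P,-1,0)-P; print('   edges',np.hypot(*d.T).round(3),np.degrees(np.arctan2(d[:,1],d[:,0])).round(1))
c('long',[(177,140),(231,147),(212,244),(163,236)],.04,[(147,316),(228,357),(207,390),(123,348)])
c('short',[(184,85),(244,93),(238,138),(178,130)],.04)
c('wagondeck',[(525,99),(590,103),(582,229),(515,225)],.04)
c('wcirc',[(552,163)],.04,[(260,131)])
c('bl/bs',[(697,312),(706,358)],.05,[(403,87),(438,91)])
c('cab',[(519,286),(568,318),(546,357),(497,325)],.072,[(380,157)])
c('barrel',[(229,318)],.052,[(305,355)])
c('dome',[(384,334)],.028,[(353,270)])
c('chim',[(40,324)],.048,[(247,516)])
E
```

```text
long top [0.5842 0.182 ] side [0.581  0.1817]
   edges [0.054 0.097 0.048 0.096] [-96.3 171.3  81.9  -5.6]
short top [0.6643 0.1704]  
   edges [0.06  0.046 0.06  0.046] [-96.5 174.7  83.5  -4.9]
wagondeck top [ 0.6192 -0.1673]  
   edges [0.064 0.126 0.065 0.126] [-92.4 176.4  87.7  -4.1]
wcirc top [ 0.6197 -0.1663] side [ 0.6173 -0.1661]
bl/bs top [ 0.4539 -0.3087] side [ 0.4512 -0.3078]
   edges [0.044 0.044] [-169.6   10.4]
cab top [ 0.4623 -0.1446] side [ 0.4612 -0.1395]
   edges [0.055 0.042 0.055 0.042] [-122.2  150.8   57.9  -28.9]
barrel top [0.461  0.1432] side [0.4574 0.1464]
dome top [ 0.4498 -0.0048] side [0.4485 0.0005]
chim top [0.4519 0.3239] side [0.4511 0.3267]
```

```bash
cat >> h.py <<'E'
def yaw():
    M=R.from_quat(r.get_state()['ee_rot']).as_matrix(); return np.arctan2(M[1,0],M[0,0])
def rel(target,yawdeg=None,start=None,th=None):
    """prints tool shift from start (default measured) to world target and number of rows, then turn"""
    p=np.array(r.get_state()['position']) if start is None else np.array(start); th=yaw() if th is None else th
    d=np.array(target)-p; c,s=np.cos(th),np.sin(th)
    v=np.array([c*d[0]+s*d[1],-d[2],-s*d[0]+c*d[1]])
    n=int(np.ceil(np.linalg.norm(v)/.05)); print('shift mm',(v*1000).round(1),'min rows',n)
    if yawdeg is not None:
        t=np.degrees(th)-yawdeg; t=(t+90)%180-90; print('  turn about tool y',round(t,2))
    return v
E
python3 - <<'E'
from h import *
s=load('wrist0'); p=np.array(r.get_state()['position'])
print('tcp',proj(s,p),'below',proj(s,[*p[:2],.03]))
M=R.from_quat(r.get_state()['ee_rot']).as_matrix(); print('cam in tool',M.T@(s['eye']-p), M.T@att(s))
z=M[:,2]
for k in (0,.04,.08,.12): print(k, proj(s,p*[1,1,0]+[0,0,.04]+k*z))
print(np.degrees(yaw()))
rel([.44,.3,.186]); rel([.46,-.307,.186],100.4,start=[.44,.3,.186])
E
```

```text
tcp [280.35854243 235.83376856] below [279.99300221 186.90354978]
cam in tool [-0.00091433 -0.1981361   0.08273259] [[ 9.99999985e-01  2.04118801e-05 -1.72358397e-04]
 [-1.70418464e-04  3.03646104e-01 -9.52784873e-01]
 [ 3.28878250e-05  9.52784888e-01  3.03646103e-01]]
0 [280.00730634 188.81826168]
0.04 [280.03912883 155.00855073]
0.08 [280.07330849 118.69446492]
0.12 [280.11011731  79.5870437 ]
72.70939700437447
shift mm [-207.3   -0.8 -331. ] min rows 8
shift mm [-573.6   -0.  -199.5] min rows 13
  turn about tool y -27.69
```

Emit:
carry_out --pt "1 -0.023 0 -0.0368 0 0 0" --pt "1 -0.023 0 -0.0368 0 0 0" --pt "1 -0.023 0 -0.0368 0 0 0" --pt "1 -0.023 0 -0.0368 0 0 0" --pt "1 -0.023 0 -0.0368 0 0 0" --pt "1 -0.023 0 -0.0368 0 0 0" --pt "1 -0.023 0 -0.0368 0 0 0" --pt "1 -0.023 0 -0.0368 0 0 0" --pt "1 -0.023 0 -0.0368 0 0 0" --pt "1 -0.041 0 -0.0143 0 0 0" --pt "1 -0.041 0 -0.0143 0 0 0" --pt "1 -0.041 0 -0.0143 0 0 0" --pt "1 -0.041 0 -0.0143 0 0 0" --pt "1 -0.041 0 -0.0143 0 0 0" --pt "1 -0.041 0 -0.0143 0 0 0" --pt "1 -0.041 0 -0.0143 0 0 0" --pt "1 -0.041 0 -0.0143 0 0 0" --pt "1 -0.041 0 -0.0143 0 0 0" --pt "1 -0.041 0 -0.0143 0 0 0" --pt "1 -0.041 0 -0.0143 0 0 0"

```text
clock: 2.15
position: [0.4562, -0.1785, 0.1858]
ee_rot: [-0.57, -0.419, 0.419, 0.57]
force: [0.8, 0.2, -0.4]
grip_width: 0.999
```

Emit:
carry_out --pt "1 -0.041 0 -0.0143 0 0 0" --pt "1 -0.041 0 -0.0143 0 0 0" --pt "1 -0.041 0 -0.0137 0 0 0" --pt "1 0 0 0 0 -7 0" --pt "1 0 0 0 0 -7 0" --pt "1 0 0 0 0 -7 0" --pt "1 0 0 0 0 -6.7 0" --pt "1 0 0 0 0 0 0" --pt "1 0 0 0 0 0 0"

```text
clock: 3.05
position: [0.4603, -0.3066, 0.1856]
ee_rot: [-0.453, -0.543, 0.543, 0.454]
force: [0.0, 0.1, -0.6]
grip_width: 1.002
```

```bash
python3 - <<'E'
from h import *
s=snap('wrist','w1'); cv2.imwrite('pics/w1c.png',cv2.resize(s['pixels'][80:330,130:430],None,fx=2.4,fy=2.4,interpolation=cv2.INTER_CUBIC))
st=r.get_state(); print(st['clock'],st['position'],np.degrees(yaw()),st['force'])
E
```

```text
3.1 [ 0.46033346 -0.30662331  0.18568504] 100.24904216018777 [ 0.5640599  -0.84653175 -0.05863324]
```

View pics/w1c.png

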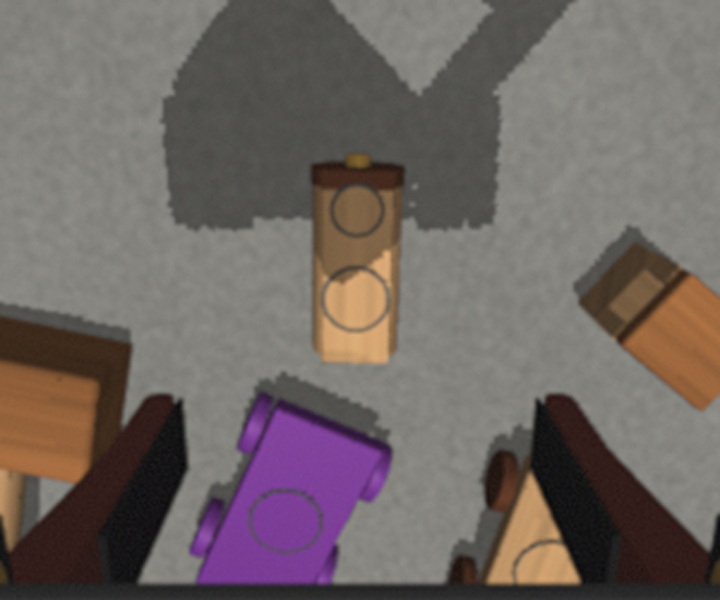

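```bash
python3 - <<'E'
from h import *
s=load('w1'); W=lambda x,y,z: ray(s,130+x/2.4,80+y/2.4,z)[:2]
a=W(357.5,210,.05);b=W(356,299,.05); d=a-b; n=d/np.hypot(*d)
y=np.degrees(np.arctan2(d[1],d[0]));o=b+14/44*d
print(a,b,np.hypot(*d),y,o)
print('end',(W(314,175,.026)+W(404,176,.026))/2, np.hypot(*(W(314,176,.026)-W(404,176,.026))))
rel([*o,.1856],y-90)
E
```

```text
[ 0.4333492  -0.31294195] [ 0.47672988 -0.3058701 ] 0.04395332424474644 -170.74118192013935 [ 0.46292694 -0.30812023]
end [ 0.42011816 -0.31456968] 0.045000460864774876
shift mm [-1.9  0.1 -2.3] min rows 1
  turn about tool y 0.99
```

Emit:
carry_out --pt "1 -0.0019 0 -0.0023 0 1 0" --pt "1 0 0.045 0 0 0 0" --pt "1 0 0.045 0 0 0 0" --pt "1 0 0.04 0 0 0 0" --pt "1 0 0.03 0 0 0 0" --pt "1 0 0.0166 0 0 0 0" --pt "1 0 0 0 0 0 0" --pt "0 0 0 0 0 0 0" --pt "0 0 0 0 0 0 0" --pt "0 0 0 0 0 0 0" --pt "0 0 0 0 0 0 0" --pt "0 0 0 0 0 0 0" --pt "0 0 0 0 0 0 0" --pt "0 0 0 0 0 0 0"

```text
clock: 4.5
position: [0.4631, -0.3082, 0.0093]
ee_rot: [0.457, 0.539, -0.539, -0.457]
force: [-0.4, -0.2, -0.7]
grip_width: 0.404
```

```bash
python3 - <<'E'
from h import *
st=r.get_state(); print(st['clock'],st['position'],np.degrees(yaw()),st['grip_width'],st['force'])
rel([.46,.2,.2],82)
E
```

```text
4.5 [ 0.46306446 -0.30822942  0.00934424] 99.40398729817946 0.4038538908826208 [-0.38831065 -0.15830118 -0.70375027]
shift mm [ 501.9 -190.7  -80. ] min rows 11
  turn about tool y 17.4
```

```bash
python3 - <<'E'
from h import *
s=snap('wrist','w2'); st=r.get_state(); print(st['grip_width'])
E
```

```text
0.37902566053140585
```

View pics/w2.png

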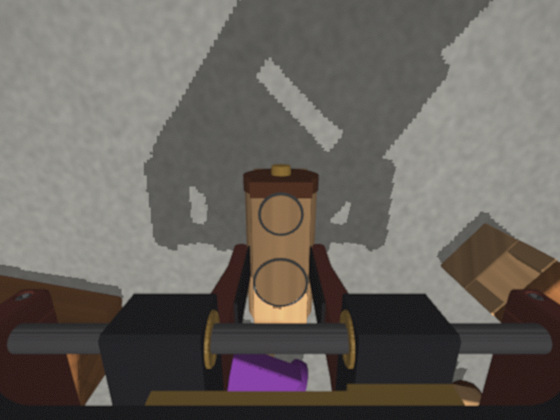

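```bash
python3 - <<'E'
from h import *
for i in range(4):
    s=snap('side','s%d'%i); st=r.get_state(); print(st['clock'],st['grip_width'],st['position'][2])
cv2.imwrite('pics/sc.png',cv2.resize(s['pixels'][100:260,260:460],None,fx=4,fy=4,interpolation=cv2.INTER_CUBIC)[:600])
E
```

```text
4.6 0.37998875161056167 0.009265431957794126
4.65 0.3787225419031427 0.009281293268841986
4.7 0.37940456388811494 0.009261917026648081
4.75 0.3814480853594698 0.009259395150958735
```

View pics/sc.png

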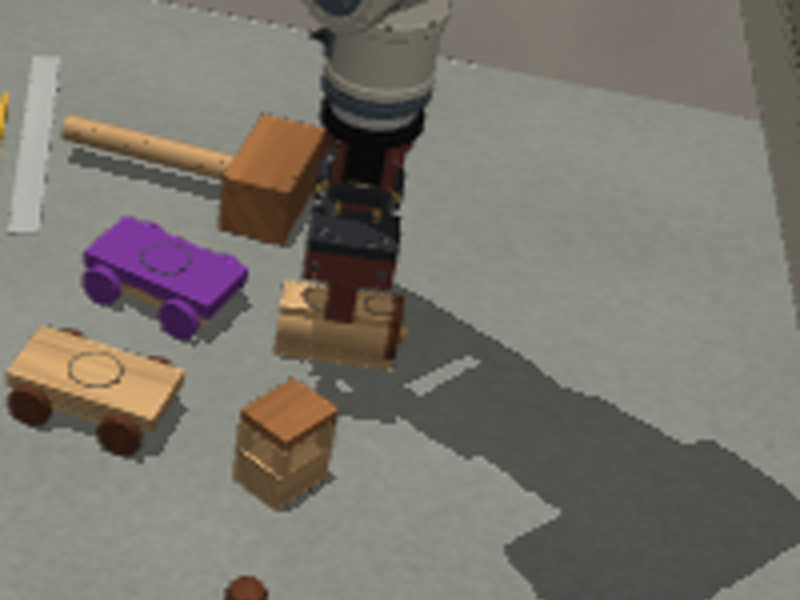

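```bash
python3 - <<'E'
from h import *
s=load('s3'); p=r.get_state()['position'];th=yaw()
x=np.array([np.cos(th),np.sin(th),0])
for h in (0,.01,.02,.03,.04): 
    q=proj(s,p+x*.03+[0,0,h]); print(h,((q-[260,100])*4).round(0))
for h in (0,.02,.05): 
    q=proj(s,[*(p+x*.017)[:2],h]); print('b',h,((q-[260,100])*4).round(0))
# side view of wrist: fingertips in w2
w=load('w2')
for sg in(-1,1):
  for h in (0,.02,.04): print(sg,h,proj(w,p+x*.02*sg+[0,0,h]).round(0))
E
```

```text
0 [329. 361.]
0.01 [330. 352.]
0.02 [332. 342.]
0.03 [334. 333.]
0.04 [335. 323.]
b 0 [329. 360.]
b 0.02 [332. 341.]
b 0.05 [337. 312.]
-1 0 [253. 236.]
-1 0.02 [251. 248.]
-1 0.04 [248. 262.]
1 0 [308. 236.]
1 0.02 [311. 248.]
1 0.04 [315. 262.]
```

```bash
python3 - <<'E'
from h import *
s=load('s3'); cv2.imwrite('pics/sc2.png',cv2.resize(s['pixels'][150:200,320:375],None,fx=12,fy=12,interpolation=cv2.INTER_CUBIC))
s=load('top0'); cv2.imwrite('pics/tc2.png',cv2.resize(s['pixels'][320:420,0:120],None,fx=6,fy=6,interpolation=cv2.INTER_CUBIC))
E
```

```text
(no output)
```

View pics/sc2.png

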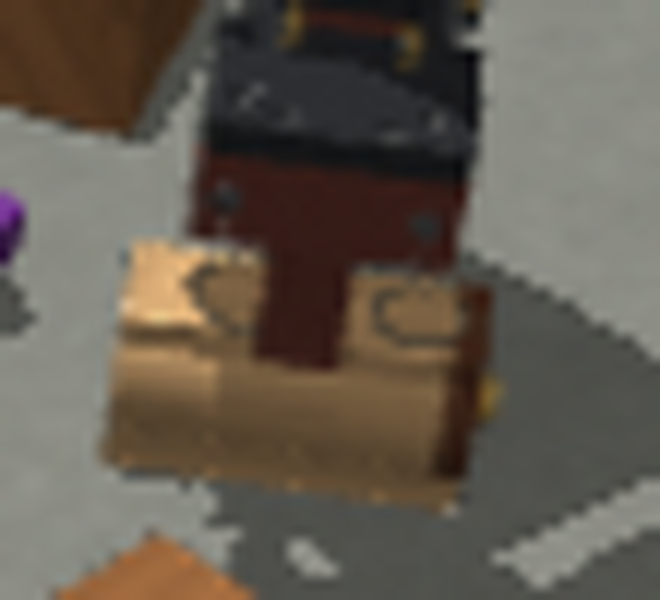

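View pics/tc2.png

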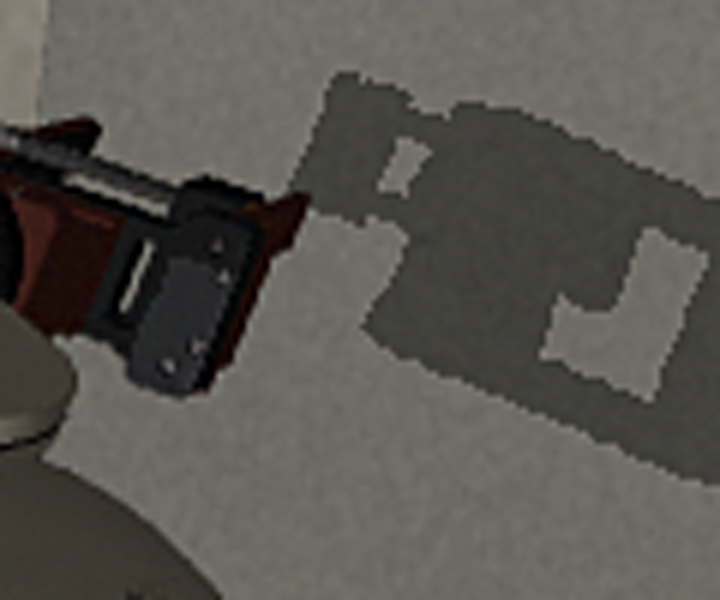

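```bash
python3 - <<'E'
from h import *
for f in ('wrist0','w2'):
    s=load(f); cv2.imwrite('pics/%sf.png'%f,cv2.resize(s['pixels'][230:330,180:380],None,fx=4,fy=4,interpolation=cv2.INTER_CUBIC))
# camera-in-tool fixed; project tool point (x,y(down),z)
s=load('wrist0'); e=np.array([-0.0009,-0.1981,0.0827]); A=np.array([[1,0,0],[0,.3036,-.9528],[0,.9528,.3036]])
K=np.array(s['K'])
for x in (.017,.044):
  for h in (0,.01,.02,.03,.04,.05):
    for z in(.01,):
      c=A.T@(np.array([x,-h,z])-e)*[1,-1,-1]; q=K@c; print(x,h,z,(q[:2]/q[2]).round(0))
E
```

```text
0.017 0 0.01 [304. 223.]
0.017 0.01 0.01 [305. 228.]
0.017 0.02 0.01 [307. 233.]
0.017 0.03 0.01 [308. 240.]
0.017 0.04 0.01 [310. 246.]
0.017 0.05 0.01 [311. 254.]
0.044 0 0.01 [342. 223.]
0.044 0.01 0.01 [345. 228.]
0.044 0.02 0.01 [348. 233.]
0.044 0.03 0.01 [352. 240.]
0.044 0.04 0.01 [356. 246.]
0.044 0.05 0.01 [360. 254.]
```

View pics/wrist0f.png

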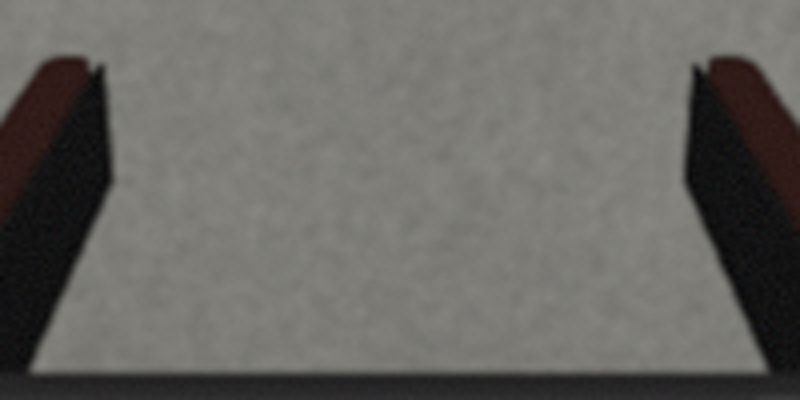

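View pics/w2f.png

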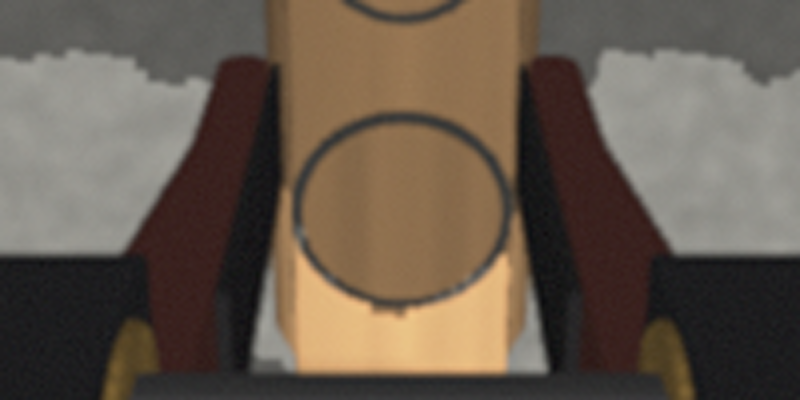

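Emit:
carry_out --pt "0.8 0 0 0 0 0 0" --pt "0.8 0 0 0 0 0 0" --pt "0.8 0 0 0 0 0 0" --pt "0.8 0 0 0 0 0 0" --pt "0.8 0 0.008 0 0 0 0" --pt "0.8 0 0.008 0 0 0 0" --pt "0.8 0 0 0 0 0 0"

```text
clock: 5.45
position: [0.4621, -0.3075, -0.0083]
ee_rot: [-0.456, -0.539, 0.539, 0.458]
force: [0.4, -0.7, -0.5]
grip_width: 0.798
```

```bash
python3 - <<'E'
from h import *
s=snap('side','s5'); st=r.get_state(); print(st['clock'],st['grip_width'],st['position'],st['force'])
cv2.imwrite('pics/sc5.png',cv2.resize(s['pixels'][150:200,320:375],None,fx=12,fy=12,interpolation=cv2.INTER_CUBIC))
E
```

```text
5.5 0.8014242834046093 [ 0.46234262 -0.30772163 -0.00781881] [0.0517875  0.08168267 0.56770126]
```

View pics/sc5.png

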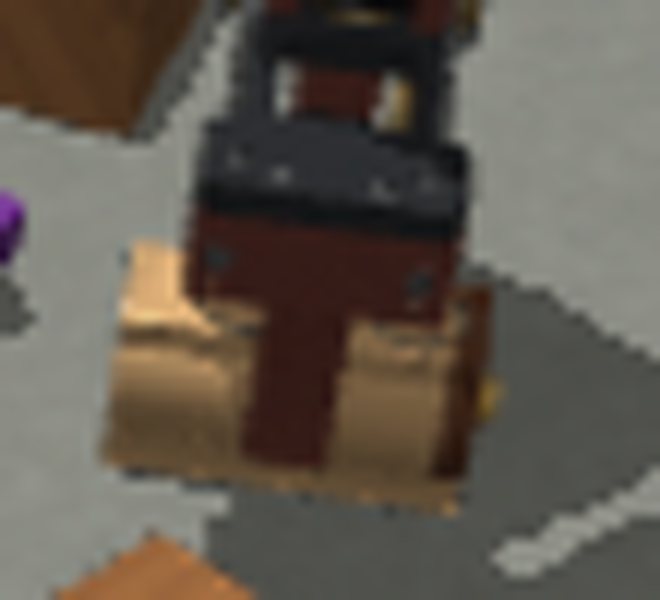

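```bash
python3 - <<'E'
from h import *
s=load('s5'); p=r.get_state()['position'];th=yaw()
x=np.array([np.cos(th),np.sin(th),0])
for l in (.035,.049):
  for h in (.02,.03,.04,.05,.06,.07,.08): print(l,h,((proj(s,p+x*l+[0,0,h])-[320,150])*12).round(0))
s=load('s3');p=p*0+[0.46306446,-0.30822942,0.0093]
for l in (.017,.031):
  for h in (.02,.03,.04,.05,.06,.07,.08): print(l,h,((proj(s,p+x*l+[0,0,h])-[320,150])*12).round(0))
E
```

```text
0.035 0.02 [268. 489.]
0.035 0.03 [273. 461.]
0.035 0.04 [278. 432.]
0.035 0.05 [283. 403.]
0.035 0.06 [287. 373.]
0.035 0.07 [292. 343.]
0.035 0.08 [298. 313.]
0.049 0.02 [264. 523.]
0.049 0.03 [268. 495.]
0.049 0.04 [273. 466.]
0.049 0.05 [278. 436.]
0.049 0.06 [283. 407.]
0.049 0.07 [288. 377.]
0.049 0.08 [293. 347.]
0.017 0.02 [280. 396.]
0.017 0.03 [285. 367.]
0.017 0.04 [289. 337.]
0.017 0.05 [294. 308.]
0.017 0.06 [299. 278.]
0.017 0.07 [304. 247.]
0.017 0.08 [310. 217.]
0.031 0.02 [275. 429.]
0.031 0.03 [280. 400.]
0.031 0.04 [285. 370.]
0.031 0.05 [290. 341.]
0.031 0.06 [295. 311.]
0.031 0.07 [300. 280.]
0.031 0.08 [305. 250.]
```

Emit:
carry_out --pt "0.8 0 0.006 0 0 0 0" --pt "0.8 0 0.005 0 0 0 0" --pt "0.8 0 0 0 0 0 0" --pt "0 0 0 0 0 0 0" --pt "0 0 0 0 0 0 0" --pt "0 0 0 0 0 0 0" --pt "0 0 0 0 0 0 0" --pt "0 0 0 0 0 0 0" --pt "0 0 0 0 0 0 0" --pt "0 0 0 0 0 0 0"

```text
clock: 6.5
position: [0.4631, -0.3082, -0.0176]
ee_rot: [0.457, 0.539, -0.539, -0.457]
force: [-0.9, 0.2, 2.3]
grip_width: 0.514
```

```bash
python3 - <<'E'
from h import *
rel([.712,.164,.135],82,start=[.463,-.308,.1324])
E
```

```text
shift mm [ 425.    -2.6 -322.8] min rows 11
  turn about tool y 17.41
```

Emit:
carry_out --pt "0 0 -0.02 0 0 0 0" --pt "0 0 -0.04 0 0 0 0" --pt "0 0 -0.045 0 0 0 0" --pt "0 0 -0.045 0 0 0 0" --pt "0 0.034 0 -0.0259 0 0 0" --pt "0 0.034 0 -0.0259 0 0 0" --pt "0 0.034 0 -0.0259 0 0 0" --pt "0 0.034 0 -0.0259 0 0 0" --pt "0 0.034 0 -0.0259 0 0 0" --pt "0 0.034 0 -0.0259 0 0 0" --pt "0 0.034 0 -0.0259 0 0 0" --pt "0 0.034 0 -0.0259 0 0 0" --pt "0 0.034 0 -0.0259 0 0 0" --pt "0 0.034 0 -0.0259 0 0 0" --pt "0 0.034 0 -0.0259 0 0 0" --pt "0 0.034 0 -0.0259 0 0 0" --pt "0 0.017 0 -0.012 0 5.8 0" --pt "0 0 0 0 0 5.8 0" --pt "0 0 0 0 0 5.8 0" --pt "0 0 0 0 0 0 0"

```text
clock: 8.5
position: [0.7115, 0.1641, 0.1313]
ee_rot: [-0.533, -0.463, 0.464, 0.534]
force: [0.4, -0.6, -1.1]
grip_width: 0.516
```

```bash
python3 - <<'E'
from h import *
s=snap('wrist','w3'); st=r.get_state(); print(st['clock'],st['grip_width'],st['position'],np.degrees(yaw()),st['force'])
cv2.imwrite('pics/w3c.png',cv2.resize(s['pixels'][0:300,130:430],None,fx=2,fy=2,interpolation=cv2.INTER_CUBIC))
E
```

```text
8.55 0.5141983780773316 [0.71148755 0.16384448 0.13143119] 82.1426153791517 [-0.47576376  0.07012221 -1.94480587]
```

View pics/w3c.png

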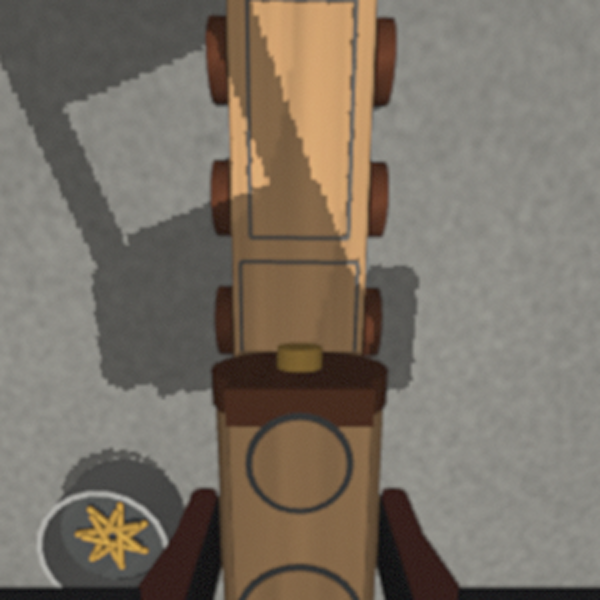

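```bash
python3 - <<'E'
from h import *
s=load('w3'); cv2.imwrite('pics/w3d.png',cv2.resize(s['pixels'][0:140,230:330],None,fx=5,fy=5,interpolation=cv2.INTER_CUBIC)[:600])
cv2.imwrite('pics/w3e.png',cv2.resize(s['pixels'][90:185,230:330],None,fx=6,fy=6,interpolation=cv2.INTER_CUBIC))
E
```

```text
(no output)
```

View pics/w3d.png

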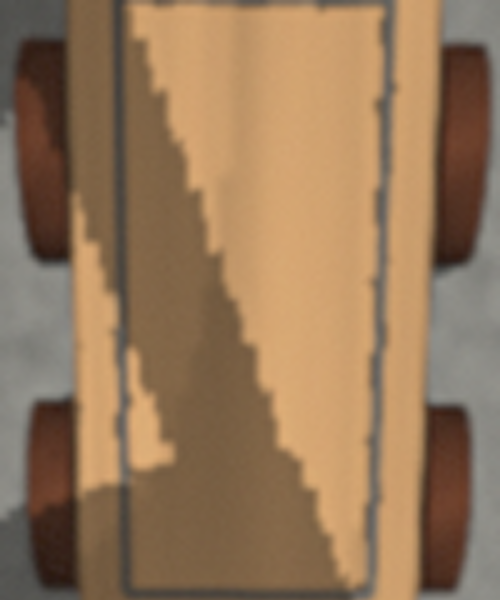

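View pics/w3e.png

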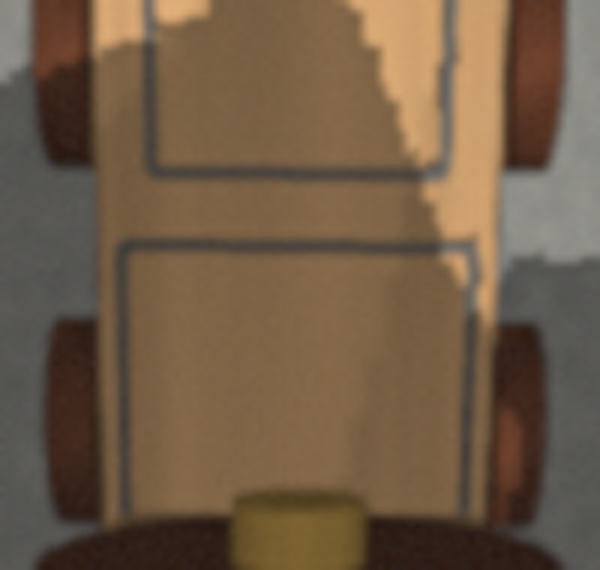

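```bash
python3 - <<'E'
from h import *
s=load('w3'); P=lambda u,v: ray(s,u,v,.04)[:2]
bl,br,tl,tr=P(255.3,118.8),P(304.3,119),P(254.4,.6),P(307.6,.6); sl,sr=P(250.7,131),P(309,131.2)
n=np.linalg.norm
print('len',n(tl-bl),n(tr-br),'wid',n(bl-br),n(tl-tr),'short',n(sl-sr))
f=(tl+tr)/2;b=(bl+br)/2;sf=(sl+sr)/2
d=f-sf; ya=np.degrees(np.arctan2(d[1],d[0])); d/=n(d); print('yaw',ya)
for q,x in((f,78),(b,-18),(sf,-29)): print(q, 'origin',q-d*x/1000)
E
```

```text
len 0.09494702250071325 0.09510907780570116 wid 0.04597101752013355 0.044726776047679516 short 0.05535767624433435
yaw 171.51275305585844
[0.53769782 0.18907828] origin [0.61484362 0.17756632]
[0.63166126 0.17490736] origin [0.61385838 0.17756397]
[0.64262842 0.17342017] origin [0.613946   0.17770026]
```

```bash
python3 - <<'E'
from h import *
s=load('w3'); q=ray(s,279.8,231.5,.199); p=r.get_state()['position']; th=yaw(); z=np.array([-np.sin(th),np.cos(th)]);x=np.array([np.cos(th),np.sin(th)])
print((q[:2]-p[:2])@z,(q[:2]-p[:2])@x)
rel([.5843,.182,.075],81.5)
E
```

```text
0.030597159326531592 -0.0003356170955906537
shift mm [  0.6  56.4 128.5] min rows 3
  turn about tool y 0.64
```

Emit:
carry_out --pt "0 0 0 0.026 0 0.64 0" --pt "0 0 0 0.04 0 0 0" --pt "0 0 0 0.04 0 0 0" --pt "0 0.0006 0 0.022 0 0 0" --pt "0 0 0.02 0 0 0 0" --pt "0 0 0.03 0 0 0 0" --pt "0 0 0.03 0 0 0 0" --pt "0 0 0.018 0 0 0 0" --pt "0 0 0.006 0 0 0 0" --pt "0 0 0.002 0 0 0 0" --pt "0 0 0 0 0 0 0"

```text
clock: 9.65
position: [0.5861, 0.1834, 0.0268]
ee_rot: [0.536, 0.461, -0.461, -0.536]
force: [-0.3, 0.1, -1.2]
grip_width: 0.518
```

```bash
python3 - <<'E'
from h import *
s=snap('wrist','w4'); st=r.get_state(); print(st['clock'],st['grip_width'],st['position'],np.degrees(yaw()),st['force'])
E
```

```text
9.7 0.5172504502833188 [0.58633185 0.1835267  0.02718419] 81.39946315286271 [ 0.57526082 -0.59678312 -1.19597454]
```

View pics/w4.png

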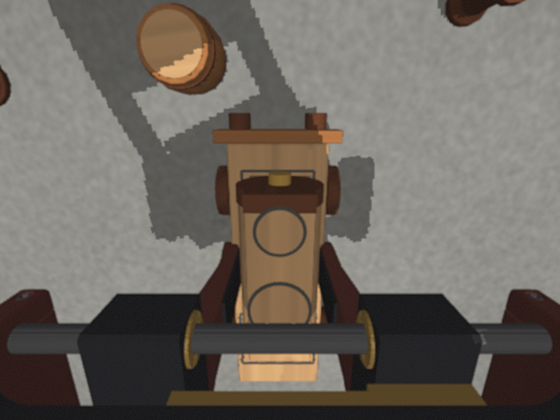

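```bash
python3 - <<'E'
from h import *
rel([.5849,.1819,.0235],81.5)
E
```

```text
shift mm [-1.8  3.7  1.2] min rows 1
  turn about tool y -0.1
```

Emit:
carry_out --pt "0 -0.0018 0 0.0012 0 0 0" --pt "0 0 0 0 0 0 0" --pt "0 0 0.0037 0 0 0 0" --pt "0 0 0 0 0 0 0" --pt "0 0 0 0 0 0 0"

```text
clock: 10.2
position: [0.584, 0.1818, 0.0224]
ee_rot: [-0.536, -0.461, 0.461, 0.536]
force: [0.5, -0.2, -1.6]
grip_width: 0.52
```

```bash
python3 - <<'E'
from h import *
s=snap('wrist','w5'); st=r.get_state(); print(st['clock'],st['grip_width'],st['position'],np.degrees(yaw()),st['force'])
cv2.imwrite('pics/w5c.png',cv2.resize(s['pixels'][100:400,180:380],None,fx=2,fy=2,interpolation=cv2.INTER_CUBIC))
E
```

```text
10.25 0.5156770175350635 [0.58398375 0.18176454 0.02242114] 81.3702108709454 [ 0.26681678 -0.17205132 -1.41085923]
```

View pics/w5c.png

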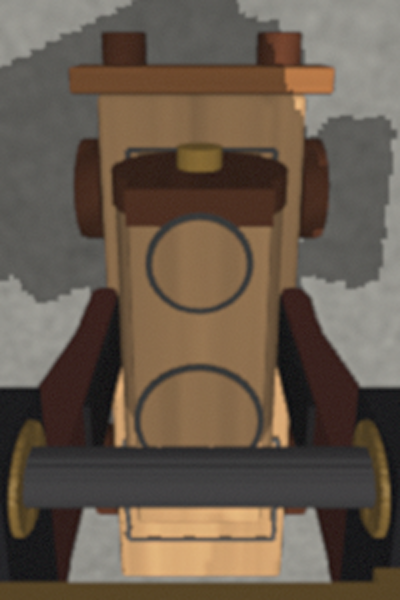

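Emit:
carry_out --pt "0 0.0006 0.0 -0.0007 0 -0.1 0" --pt "0 0 0.001 0 0 0 0" --pt "0 0 0 0 0 0 0" --pt "0 0 0 0 0 0 0"

```text
clock: 10.65
position: [0.5849, 0.1823, 0.0224]
ee_rot: [0.536, 0.461, -0.461, -0.536]
force: [-3.6, -0.8, 7.2]
grip_width: 0.52
```

```bash
python3 - <<'E'
from h import *
st=r.get_state(); print(st['clock'],st['grip_width'],st['position'],np.degrees(yaw()),st['force'])
E
```

```text
10.65 0.519884320171842 [0.58487561 0.18234994 0.02235507] 81.4750219573732 [-3.64448631 -0.76590408  7.16565732]
```

Emit:
carry_out --pt "0.78 0 0 0 0 0 0" --pt "0.78 0 0 0 0 0 0" --pt "0.78 0 0 0 0 0 0" --pt "0.78 0 0 0 0 0 0" --pt "0.78 0 -0.02 0 0 0 0" --pt "0.78 0 -0.04 0 0 0 0" --pt "1 0 -0.045 0 0 0 0" --pt "1 0 -0.045 0 0 0 0" --pt "1 0 0 0 0 0 0" --pt "1 0 0 0 0 0 0"

```text
clock: 11.65
position: [0.5854, 0.1824, 0.1725]
ee_rot: [0.536, 0.462, -0.461, -0.535]
force: [0.2, -0.4, -0.8]
grip_width: 0.995
```

```bash
python3 - <<'E'
from h import *
s=snap('wrist','w6'); st=r.get_state(); print(st['clock'],st['grip_width'],st['position'],np.degrees(yaw()),st['force'])
cv2.imwrite('pics/w6c.png',cv2.resize(s['pixels'][60:340,180:380],None,fx=2.1,fy=2.1,interpolation=cv2.INTER_CUBIC))
E
```

```text
11.7 0.9950573405487926 [0.58428643 0.18214844 0.17092299] 81.47386641440895 [-0.27621955  0.28199065 -0.03768281]
```

View pics/w6c.png

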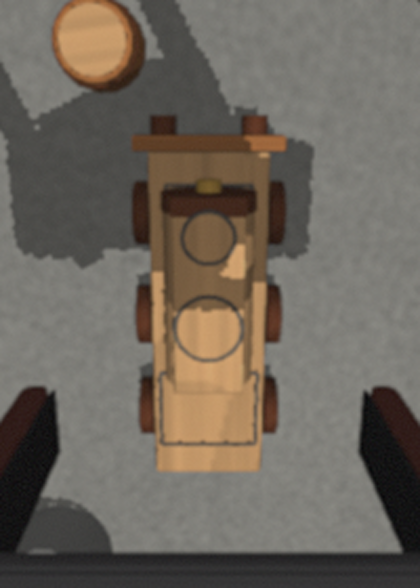

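```bash
python3 - <<'E'
from h import *
s=load('w6'); P=lambda x,y,z: ray(s,180+x/2.1,60+y/2.1,z)[:2]
a,b=P(208,238,.09),P(208.5,329,.09); d=a-b; ya=np.degrees(np.arctan2(d[1],d[0])); print('boiler',a,b,np.hypot(*d),ya,b+14/44*d)
c=[P(163,443,.04),P(255,443,.04),P(256.5,373,.04),P(161.5,373,.04)]
print('short',np.mean(c,0),np.linalg.norm(c[0]-c[1]),np.linalg.norm(c[0]-c[3]))
o=np.array([.614,.1776]);y=np.radians(171.5);u=np.array([np.cos(y),np.sin(y)])
print('exp long',o+.03*u,'short',o-.052*u,'rear line',(c[0]+c[1])/2,'exp',o-.075*u)
print('buffer beam', P(133,143,.04),P(285,143,.04))
rel([.462+.0,-.142,.171],60.5)
E
```

```text
boiler [0.5552553  0.18598065] [0.59883859 0.17968289] 0.04403595120628425 171.77770017737427 [0.58497118 0.18168672]
short [0.66509692 0.17014257] 0.0552297133563674 0.045495037786252836
exp long [0.58432952 0.18203428] short [0.66542882 0.16991391] rear line [0.68759649 0.1667777 ] exp [0.68817619 0.16651429]
buffer beam [0.5100564  0.15378832] [0.52165944 0.23114109]
shift mm [-3.387e+02 -1.000e-01  7.290e+01] min rows 7
  turn about tool y 20.97
```

Emit:
carry_out --pt "1 -0.043 0 0.0091 0 0 0" --pt "1 -0.043 0 0.0091 0 0 0" --pt "1 -0.043 0 0.0091 0 0 0" --pt "1 -0.043 0 0.0091 0 0 0" --pt "1 -0.043 0 0.0091 0 0 0" --pt "1 -0.043 0 0.0091 0 0 0" --pt "1 -0.043 0 0.0091 0 0 0" --pt "1 -0.0377 0 0.0091 0 0 0" --pt "1 0 0 0 0 7.2 0" --pt "1 0 0 0 0 7.2 0" --pt "1 0 0 0 0 7 0" --pt "1 0 0 0 0 0 0" --pt "1 0 0 0 0 0 0"

```text
clock: 13.0
position: [0.4616, -0.1416, 0.1701]
ee_rot: [-0.611, -0.354, 0.356, 0.612]
force: [-0.1, -0.2, -0.5]
grip_width: 1.006
```

```bash
python3 - <<'E'
from h import *
s=snap('wrist','w7'); st=r.get_state(); print(st['clock'],st['grip_width'],st['position'],np.degrees(yaw()),st['force'])
cv2.imwrite('pics/w7c.png',cv2.resize(s['pixels'][120:270,205:355],None,fx=4,fy=4,interpolation=cv2.INTER_CUBIC))
E
```

```text
13.05 0.9995340891274167 [ 0.46188392 -0.14157404  0.17042058] 60.24586811035501 [ 0.59094857 -0.08087519 -0.18190454]
```

View pics/w7c.png

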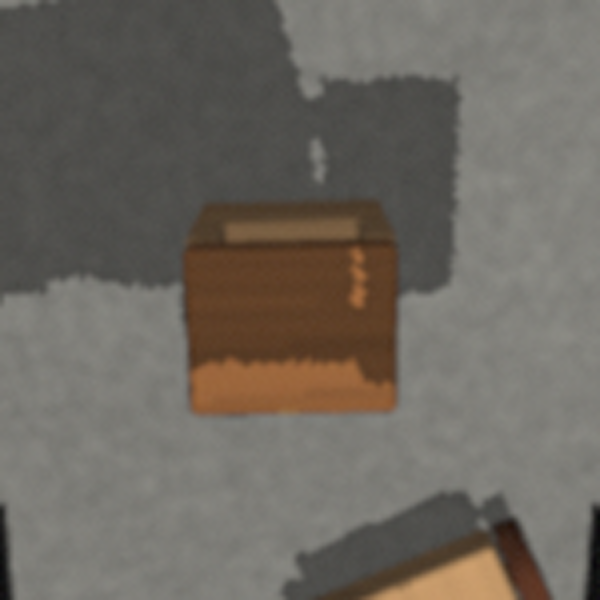

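```bash
python3 - <<'E'
from h import *
s=load('w7'); P=lambda x,y,z=.072: ray(s,205+x/4,120+y/4,z)[:2]
c=np.array([P(185,241),P(397,241),P(395,413),P(191,413)]);n=np.linalg.norm
print(c.mean(0),n(c[0]-c[1]),n(c[2]-c[3]),n(c[1]-c[2]),n(c[0]-c[3]))
d=c[0]-c[1]+c[3]-c[2];print(np.degrees(np.arctan2(d[1],d[0])))
rel([*c.mean(0),.17],None)
E
```

```text
[ 0.46336282 -0.14454639] 0.054164799655854814 0.05455384109563022 0.04674445232930794 0.04674121593595369
-119.7376997673272
shift mm [-1.8  0.4 -2.8] min rows 1
```

Emit:
carry_out --pt "1 -0.0018 0 -0.0028 0 0 0" --pt "1 0 0.04 0 0 0 0" --pt "1 0 0.045 0 0 0 0" --pt "1 0 0.04 0 0 0 0" --pt "1 0 0.03 0 0 0 0" --pt "1 0 0.01 0 0 0 0" --pt "1 0 0 0 0 0 0" --pt "0 0 0 0 0 0 0" --pt "0 0 0 0 0 0 0" --pt "0 0 0 0 0 0 0" --pt "0 0 0 0 0 0 0" --pt "0 0 0 0 0 0 0" --pt "0 0 0 0 0 0 0" --pt "0 0 0 0 0 0 0"

```text
clock: 14.45
position: [0.4647, -0.1451, 0.0073]
ee_rot: [0.613, 0.354, -0.354, -0.612]
force: [-0.3, 0.1, 7.1]
grip_width: 0.635
```

```bash
python3 - <<'E'
from h import *
st=r.get_state(); print(st['clock'],st['grip_width'],st['position'],np.degrees(yaw()),st['force'])
rel([.77,.154,.19],81.6,start=[*st['position'][:2],.18])
E
```

```text
14.45 0.6354210594918783 [ 0.46466563 -0.14505363  0.00725384] 60.06901738235024 [-0.34325341  0.10655057  7.11779707]
shift mm [ 411.5  -10.  -115.4] min rows 9
  turn about tool y -21.53
```

```bash
python3 - <<'E'
from h import *
rel([.6668,.1697,.14],81.5,start=[.4647,-.1451,.1373])
E
```

```text
shift mm [373.7  -2.7 -18.1] min rows 8
  turn about tool y -21.43
```

Emit:
carry_out --pt "0 0 -0.02 0 0 0 0" --pt "0 0 -0.035 0 0 0 0" --pt "0 0 -0.04 0 0 0 0" --pt "0 0 -0.035 0 0 0 0" --pt "0 0 0 0 0 0 0"

```text
clock: 14.95
position: [0.4671, -0.1458, 0.1408]
ee_rot: [0.614, 0.356, -0.352, -0.61]
force: [0.4, 0.2, -1.3]
grip_width: 0.64
```

Emit:
carry_out --pt "0 0.0415 0 -0.002 0 0 0" --pt "0 0.0415 0 -0.002 0 0 0" --pt "0 0.0415 0 -0.002 0 0 0" --pt "0 0.0415 0 -0.002 0 0 0" --pt "0 0.0415 0 -0.002 0 0 0" --pt "0 0.0415 0 -0.002 0 0 0" --pt "0 0.0415 0 -0.002 0 0 0" --pt "0 0.0415 0 -0.002 0 0 0" --pt "0 0.0415 0 -0.002 0 0 0" --pt "0 0 0 0 0 -7.2 0" --pt "0 0 0 0 0 -7.2 0" --pt "0 0 0 0 0 -7 0" --pt "0 0 0 0 0 0 0" --pt "0 0 0 0 0 0 0" --pt "0 0 0 0 0 0 0"

```text
clock: 16.45
position: [0.6657, 0.1697, 0.1358]
ee_rot: [-0.536, -0.46, 0.461, 0.537]
force: [0.6, 0.0, -0.9]
grip_width: 0.636
```

```bash
python3 - <<'E'
from h import *
s=snap('wrist','w8'); st=r.get_state(); print(st['clock'],st['grip_width'],st['position'],np.degrees(yaw()),st['force'],R.from_quat(st['ee_rot']).as_matrix().round(4))
rel([.6668,.1697,.06],81.5)
t=snap('side','s8'); cv2.imwrite('pics/s8c.png',cv2.resize(t['pixels'][150:330,150:330],None,fx=3.3,fy=3.3,interpolation=cv2.INTER_CUBIC))
E
```

```text
16.5 0.6327727645936814 [0.66589349 0.1696968  0.13612066] 81.34873801428964 [-0.51781608  0.36278183 -1.29395573] [[ 1.504e-01 -5.000e-04 -9.886e-01]
 [ 9.886e-01 -1.000e-04  1.504e-01]
 [-1.000e-04 -1.000e+00  4.000e-04]]
shift mm [ 0.1 76.1 -0.9] min rows 2
  turn about tool y -0.15
```

View pics/w8.png

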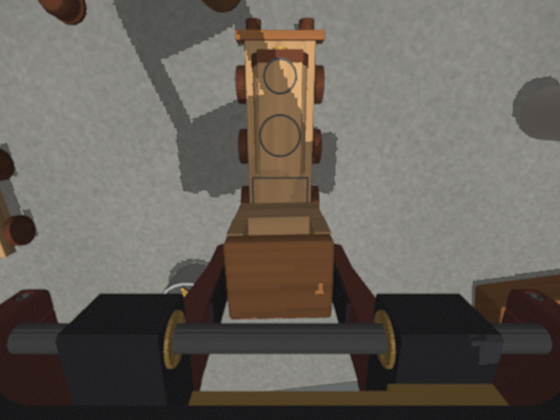

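View pics/s8c.png

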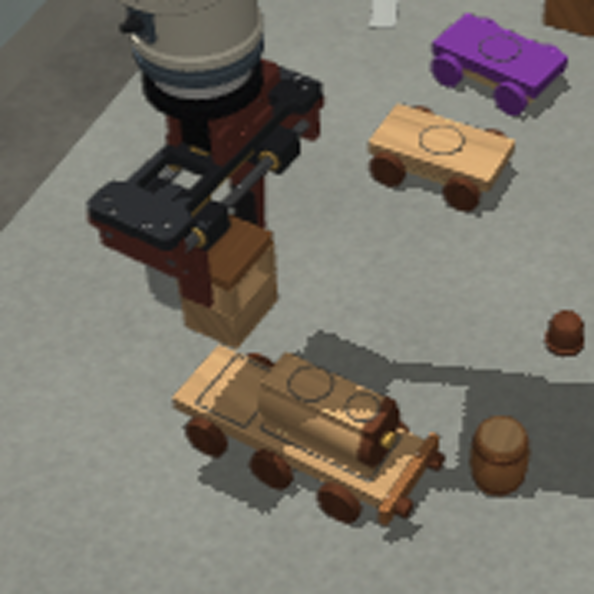

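```bash
python3 - <<'E'
from h import *
s=load('w8'); cv2.imwrite('pics/w8c.png',cv2.resize(s['pixels'][190:330,200:360],None,fx=4,fy=4,interpolation=cv2.INTER_CUBIC))
E
```

```text
(no output)
```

View pics/w8c.png

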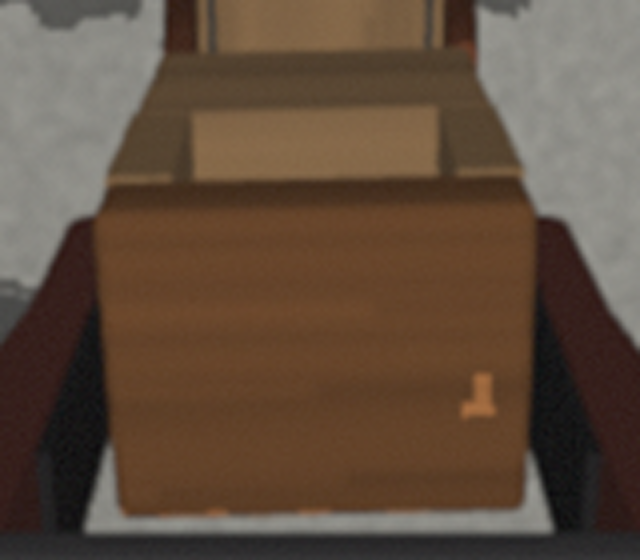

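```bash
python3 - <<'E'
from h import *
s=load('w8'); P=lambda x,y,z=.2008: ray(s,200+x/4,190+y/4,z)[:2]
c=np.array([P(98,210),P(534,208),P(523,510),P(121,515)]);n=np.linalg.norm
print(c.mean(0),n(c[0]-c[1]),n(c[2]-c[3]),n(c[1]-c[2]),n(c[0]-c[3]))
d=c[1]-c[0]+c[2]-c[3];print(np.degrees(np.arctan2(d[1],d[0])))
p=r.get_state()['position'][:2];th=yaw();print((c.mean(0)-p)@[-np.sin(th),np.cos(th)],(c.mean(0)-p)@[np.cos(th),np.sin(th)])
E
```

```text
[0.66407716 0.16927766] 0.05358346328314304 0.053982289686553754 0.044041998777106454 0.044566090315195664
81.89450333934415
0.0018094112331818474 -0.0007116797363093464
```

Emit:
carry_out --pt "0 0 0 -0.0011 0 -0.15 0" --pt "0 0 0.02 0 0 0 0" --pt "0 0 0.03 0 0 0 0" --pt "0 0 0.02 0 0 0 0" --pt "0 0 0.013 0 0 0 0" --pt "0 0 0.0 0 0 0 0" --pt "0 0 0.0 0 0 0 0"

```text
clock: 17.25
position: [0.6677, 0.1698, 0.054]
ee_rot: [0.535, 0.462, -0.462, -0.535]
force: [0.1, -0.5, -0.5]
grip_width: 0.637
```

```bash
python3 - <<'E'
from h import *
s=snap('wrist','w9'); st=r.get_state(); print(st['clock'],st['grip_width'],st['position'],np.degrees(yaw()),st['force'])
rel([.667,.1697,.048],81.5)
t=snap('side','s9'); cv2.imwrite('pics/s9c.png',cv2.resize(t['pixels'][210:310,190:300],None,fx=5.8,fy=5.8,interpolation=cv2.INTER_CUBIC))
E
```

```text
17.3 0.6353659166400565 [0.6680902  0.16990425 0.0546178 ] 81.61070324687373 [ 0.04528595  0.2897954  -0.38317583]
shift mm [-0.4  6.6  1. ] min rows 1
  turn about tool y 0.11
```

View pics/s9c.png

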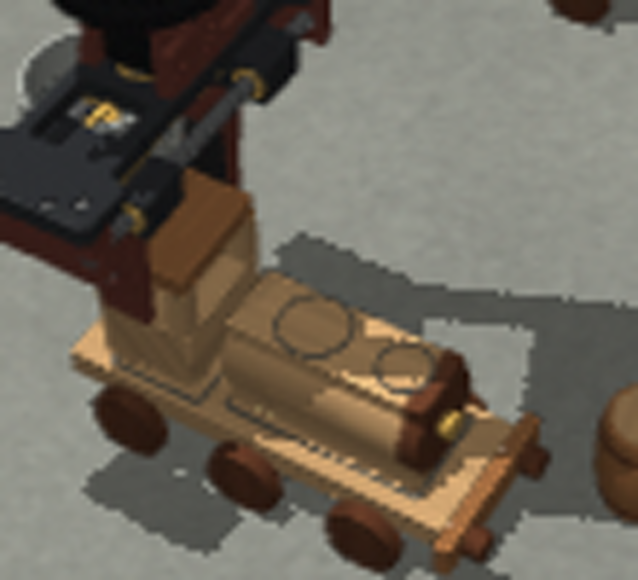

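View pics/w9.png

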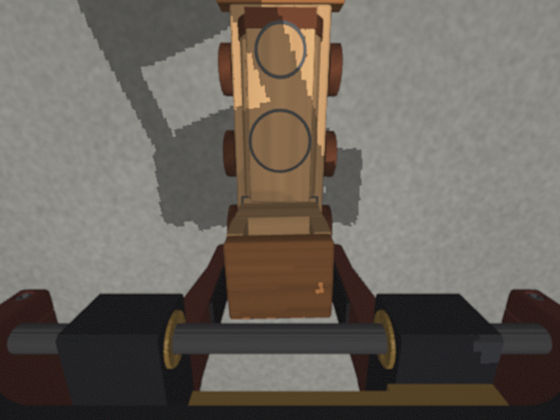

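Emit:
carry_out --pt "0 -0.0004 0.003 0.001 0 0.1 0" --pt "0 0 0 0 0 0 0" --pt "0 0 0.002 0 0 0 0" --pt "0 0 0 0 0 0 0" --pt "0 0 0 0 0 0 0"

```text
clock: 17.85
position: [0.6661, 0.1694, 0.0484]
ee_rot: [-0.536, -0.462, 0.462, 0.536]
force: [-0.7, 1.2, -0.3]
grip_width: 0.636
```

```bash
python3 - <<'E'
from h import *
s=snap('wrist','w10'); st=r.get_state(); print(st['clock'],st['grip_width'],st['position'],np.degrees(yaw()),st['force'])
rel([.667,.1697,.0475],81.5)
E
```

```text
17.9 0.6387658721007882 [0.66610747 0.16944531 0.04846109] 81.51589332142098 [ 0.34783465  0.14937175 -1.06838872]
shift mm [ 0.4  1.  -0.8] min rows 1
  turn about tool y 0.02
```

Emit:
carry_out --pt "0 0.0003 0 -0.0008 0 0 0" --pt "0 0 0.001 0 0 0 0" --pt "0 0 0 0 0 0 0" --pt "0 0 0 0 0 0 0"

```text
clock: 18.3
position: [0.667, 0.1696, 0.0474]
ee_rot: [-0.536, -0.462, 0.462, 0.536]
force: [-0.8, 0.2, -1.8]
grip_width: 0.634
```

```bash
python3 - <<'E'
from h import *
s=snap('side','s10'); st=r.get_state(); print(st['clock'],st['grip_width'],st['position'],np.degrees(yaw()),st['force'])
cv2.imwrite('pics/s10c.png',cv2.resize(s['pixels'][210:310,190:300],None,fx=5.8,fy=5.8,interpolation=cv2.INTER_CUBIC))
E
```

```text
18.35 0.6341541324874659 [0.66690147 0.16961748 0.04743083] 81.51822321482263 [ 1.1268719  -0.1173236  -1.65536293]
```

View pics/s10c.png

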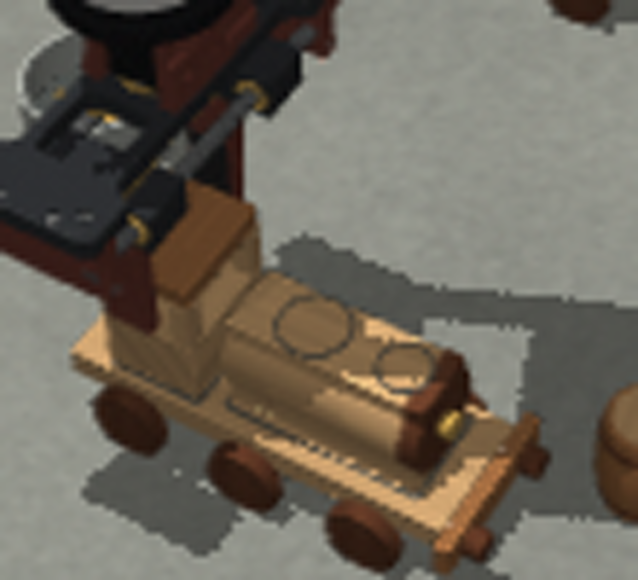

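Emit:
carry_out --pt "0 0 0.001 0 0 0 0" --pt "0 0 0 0 0 0 0" --pt "0 0 0 0 0 0 0"

```text
clock: 18.65
position: [0.6672, 0.1696, 0.0474]
ee_rot: [0.536, 0.462, -0.462, -0.535]
force: [-1.7, -1.3, 4.5]
grip_width: 0.638
```

Emit:
carry_out --pt "0 0 0.001 0 0 0 0" --pt "0 0 0 0 0 0 0" --pt "0 0 0 0 0 0 0"

```text
clock: 18.95
position: [0.6674, 0.1695, 0.0474]
ee_rot: [0.536, 0.462, -0.461, -0.535]
force: [-4.2, -2.8, 12.0]
grip_width: 0.632
```

Emit:
carry_out --pt "0.9 0 0 0 0 0 0" --pt "0.9 0 0 0 0 0 0" --pt "0.9 0 0 0 0 0 0" --pt "0.9 0 0 0 0 0 0" --pt "0.9 0 -0.02 0 0 0 0" --pt "0.9 0 -0.04 0 0 0 0" --pt "1 0 -0.045 0 0 0 0" --pt "1 0 -0.045 0 0 0 0" --pt "1 0 0 0 0 0 0" --pt "1 0 0 0 0 0 0"

```text
clock: 19.95
position: [0.6676, 0.1698, 0.1967]
ee_rot: [0.536, 0.462, -0.461, -0.535]
force: [-0.3, 1.2, -0.4]
grip_width: 0.999
```

```bash
python3 - <<'E'
from h import *
s=snap('wrist','w11'); st=r.get_state(); print(st['clock'],st['grip_width'],st['position'],np.degrees(yaw()),st['force'])
cv2.imwrite('pics/w11c.png',cv2.resize(s['pixels'][0:260,180:380],None,fx=2.3,fy=2.3,interpolation=cv2.INTER_CUBIC))
rel([.451,.325,.18])
E
```

```text
20.0 1.0004960181607057 [0.6664979  0.16954376 0.19489616] 81.51796055952866 [-0.69651857  0.51273465 -0.91251431]
shift mm [122.   14.9 236.1] min rows 6
```

View pics/w11c.png

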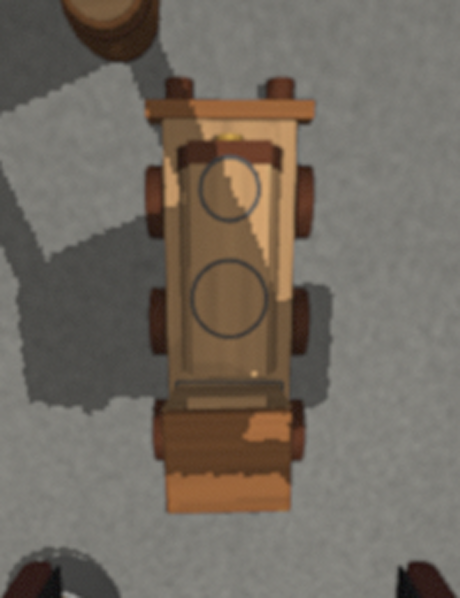

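```bash
python3 - <<'E'
from h import *
s=load('w11'); P=lambda x,y,z: ray(s,180+x/2.3,y/2.3,z)[:2]
c=np.array([P(165,410,.112),P(291,410,.112),P(290,512,.112),P(167,512,.112)]);d=c[1]-c[0]
print('cab',c.mean(0),np.degrees(np.arctan2(d[1],d[0])),np.linalg.norm(d),np.linalg.norm(c[1]-c[2]))
print('boiler',P(230,189,.09),P(229.5,299,.09))
E
```

```text
cab [0.66540577 0.16934296] 81.5097149670385 0.053316738886433644 0.0459740326340871
boiler [0.55537015 0.18649078] [0.59887504 0.17982707]
```

Emit:
carry_out --pt "1 0.0175 0.002 0.0337 0 0 0" --pt "1 0.0175 0.002 0.0337 0 0 0" --pt "1 0.0175 0.002 0.0337 0 0 0" --pt "1 0.0175 0.002 0.0337 0 0 0" --pt "1 0.0175 0.002 0.0337 0 0 0" --pt "1 0.0175 0.002 0.0337 0 0 0" --pt "1 0.017 0.003 0.0339 0 0 0" --pt "1 0 0 0 0 0 0" --pt "1 0 0 0 0 0 0"

```text
clock: 20.9
position: [0.4503, 0.3249, 0.179]
ee_rot: [0.535, 0.461, -0.463, -0.535]
force: [0.2, -0.7, 0.7]
grip_width: 0.999
```

```bash
python3 - <<'E'
from h import *
s=snap('wrist','w12'); st=r.get_state(); print(st['clock'],st['grip_width'],st['position'],np.degrees(yaw()),st['force'])
cv2.imwrite('pics/w12c.png',cv2.resize(s['pixels'][120:270,205:355],None,fx=4,fy=4,interpolation=cv2.INTER_CUBIC))
E
```

```text
20.95 0.9973861348705416 [0.45127665 0.32466133 0.17935145] 81.55429584546538 [ 0.37081136  0.62118462 -0.12415037]
```

View pics/w12c.png

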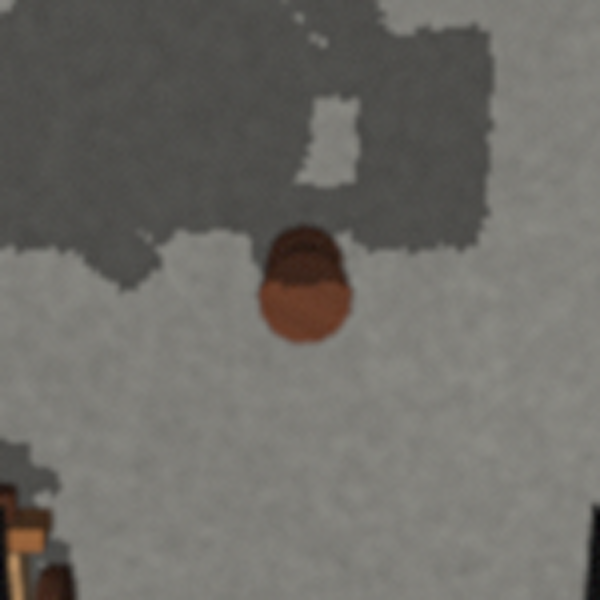

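```bash
python3 - <<'E'
from h import *
s=load('w12'); P=lambda x,y,z: ray(s,205+x/4,120+y/4,z)[:2]
print(P(305.5,299,.048),np.linalg.norm(P(260,299,.048)-P(351,299,.048)), 'foot front',P(305,226,0))
p=P(305.5,299,.048); rel([*p,.179])
z=np.array([-np.sin(yaw()),np.cos(yaw())]); print((P(305,226,0)-p)@z)
E
```

```text
[0.45372261 0.32575094] 0.02621771613293407 foot front [0.44196063 0.32754765]
shift mm [ 1.4  0.4 -2.3] min rows 1
0.011898314865339783
```

Emit:
carry_out --pt "1 0.0014 0 -0.0028 0 0 0" --pt "1 0 0.045 0 0 0 0" --pt "1 0 0.045 0 0 0 0" --pt "0.7 0 0.04 0 0 0 0" --pt "0.7 0 0.035 0 0 0 0" --pt "0.7 0 0.018 0 0 0 0" --pt "0.7 0 0.008 0 0 0 0" --pt "0.7 0 0 0 0 0 0" --pt "0.7 0 0 0 0 0 0"

```text
clock: 21.85
position: [0.4555, 0.3262, -0.0098]
ee_rot: [0.536, 0.462, -0.461, -0.536]
force: [0.3, -0.3, -0.4]
grip_width: 0.699
```

```bash
python3 - <<'E'
from h import *
s=snap('side','s12'); st=r.get_state(); print(st['clock'],st['grip_width'],st['position'],np.degrees(yaw()),st['force'])
cv2.imwrite('pics/s12c.png',cv2.resize(s['pixels'][270:390,220:340],None,fx=5,fy=5,interpolation=cv2.INTER_CUBIC))
E
```

```text
21.9 0.6993322277501324 [ 0.45561212  0.32645823 -0.00942262] 81.48655867174975 [-0.13986593  0.27704833  0.07870936]
```

View pics/s12c.png

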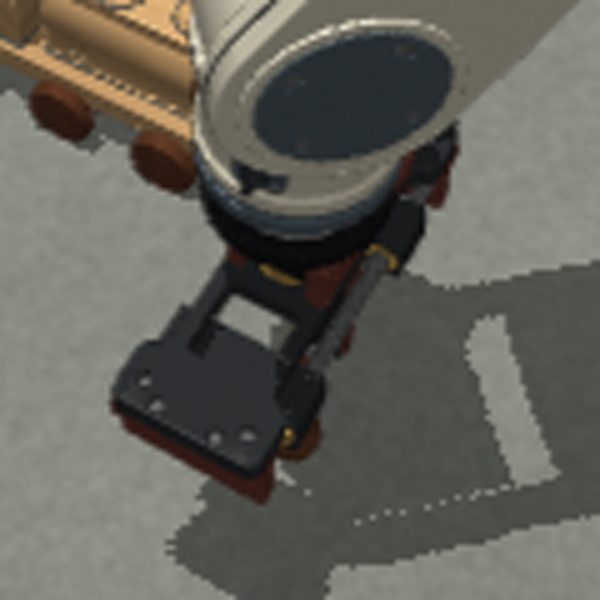

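Emit:
carry_out --pt "0.7 0 0.001 0.001 0 0 0" --pt "0 0 0 0 0 0 0" --pt "0 0 0 0 0 0 0" --pt "0 0 0 0 0 0 0" --pt "0 0 0 0 0 0 0" --pt "0 0 0 0 0 0 0" --pt "0 0 0 0 0 0 0" --pt "0 0 0 0 0 0 0" --pt "0 0 0 0 0 0 0"

```text
clock: 22.8
position: [0.4534, 0.3263, -0.0115]
ee_rot: [0.536, 0.462, -0.462, -0.536]
force: [-0.1, 0.5, 1.7]
grip_width: 0.299
```

```bash
python3 - <<'E'
from h import *
s=snap('wrist','w13'); st=r.get_state(); print(st['clock'],st['grip_width'],st['position'],np.degrees(yaw()),st['force'])
cv2.imwrite('pics/w13c.png',cv2.resize(s['pixels'][180:330,205:355],None,fx=4,fy=4,interpolation=cv2.INTER_CUBIC))
E
```

```text
22.85 0.3029229400997723 [ 0.45345284  0.32627266 -0.01148996] 81.51860609750746 [-0.24001306  0.4276434   0.7410989 ]
```

View pics/w13c.png

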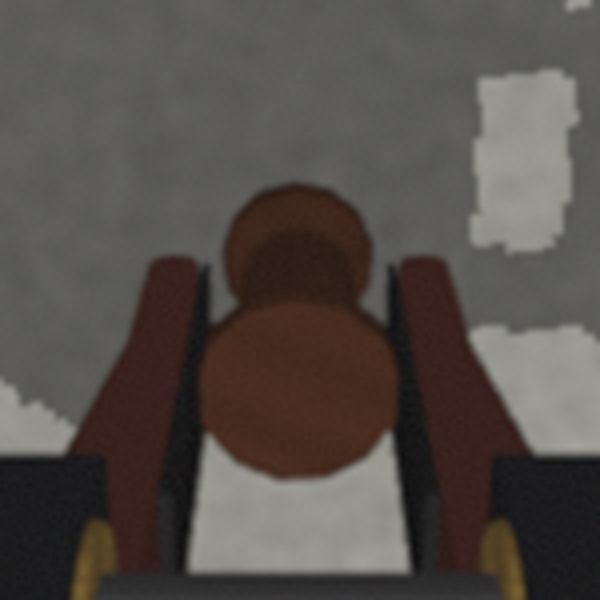

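```bash
python3 - <<'E'
from h import *
s=load('w13'); P=lambda x,y,z: ray(s,205+x/4,180+y/4,z)[:2]
p=r.get_state()['position'][:2];th=yaw();z=np.array([-np.sin(th),np.cos(th)])
q=P(298,389,.048); off=(q-p)@z; print(q,off, (q-p)@[np.cos(th),np.sin(th)])
f=P(298,256+0,.0) ; print('foot',(f-p)@z)
t=np.array([.5553,.1862])-off*z; print(t); rel([*t,.14],start=[*p,.1385])
E
```

```text
[0.45222886 0.32565525] 0.0011195379710247266 -0.000791178008503166
foot -0.0012035366807887657
[0.55640729 0.18603488]
shift mm [-123.5   -1.5 -122.5] min rows 4
```

Emit:
carry_out --pt "0 0 -0.02 0 0 0 0" --pt "0 0 -0.04 0 0 0 0" --pt "0 0 -0.045 0 0 0 0" --pt "0 0 -0.045 0 0 0 0" --pt "0 -0.0246 0 -0.0245 0 0 0" --pt "0 -0.0246 0 -0.0245 0 0 0" --pt "0 -0.0246 0 -0.0245 0 0 0" --pt "0 -0.0246 0 -0.0245 0 0 0" --pt "0 -0.0246 0 -0.0245 0 0 0" --pt "0 0 0 0 0 0 0" --pt "0 0 0.02 0 0 0 0" --pt "0 0 0.02 0 0 0 0" --pt "0 0 0 0 0 0 0" --pt "0 0 0 0 0 0 0"

```text
clock: 24.25
position: [0.5558, 0.1869, 0.0984]
ee_rot: [-0.535, -0.461, 0.462, 0.536]
force: [-0.2, -0.7, -0.1]
grip_width: 0.3
```

```bash
python3 - <<'E'
from h import *
s=snap('wrist','w14'); st=r.get_state(); print(st['clock'],st['grip_width'],st['position'],np.degrees(yaw()),st['force'])
rel([.556,.1866,.085],81.6)
E
```

```text
24.3 0.2998953116027855 [0.55646504 0.18709659 0.0990507 ] 81.54941834119902 [-0.44961546  0.10658108 -0.44967734]
shift mm [-0.6 14.1  0.4] min rows 1
  turn about tool y -0.05
```

View pics/w14.png

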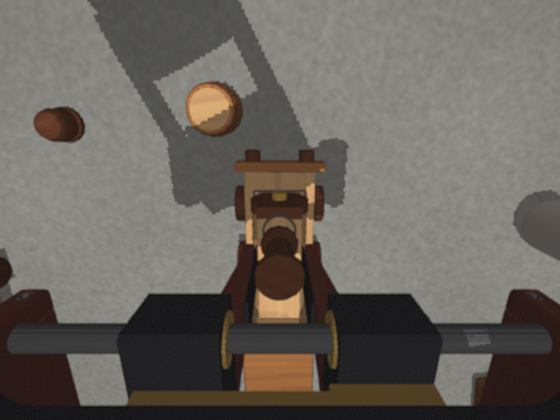

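Emit:
carry_out --pt "0 -0.0005 0.01 0.0004 0 0 0" --pt "0 0 0.007 0 0 0 0" --pt "0 0 0 0 0 0 0" --pt "0 0 0 0 0 0 0" --pt "0 0 0 0 0 0 0"

```text
clock: 24.8
position: [0.5562, 0.1861, 0.0817]
ee_rot: [0.536, 0.462, -0.462, -0.536]
force: [1.2, 0.2, 1.2]
grip_width: 0.307
```

```bash
python3 - <<'E'
from h import *
s=snap('wrist','w15'); st=r.get_state(); print(st['clock'],st['grip_width'],st['position'],np.degrees(yaw()),st['force'])
rel([.556,.1866,.0785],81.6)
cv2.imwrite('pics/w15c.png',cv2.resize(s['pixels'][150:340,190:370],None,fx=3.1,fy=3.1,interpolation=cv2.INTER_CUBIC))
s=snap('side','s15'); cv2.imwrite('pics/s15c.png',cv2.resize(s['pixels'][210:310,190:300],None,fx=5.8,fy=5.8,interpolation=cv2.INTER_CUBIC))
E
```

```text
24.85 0.30194616646883354 [0.55616321 0.18611319 0.08170602] 81.51564530437268 [ 0.02635941 -0.66670676  0.55949314]
shift mm [0.5 3.2 0.2] min rows 1
  turn about tool y -0.08
```

View pics/w15c.png

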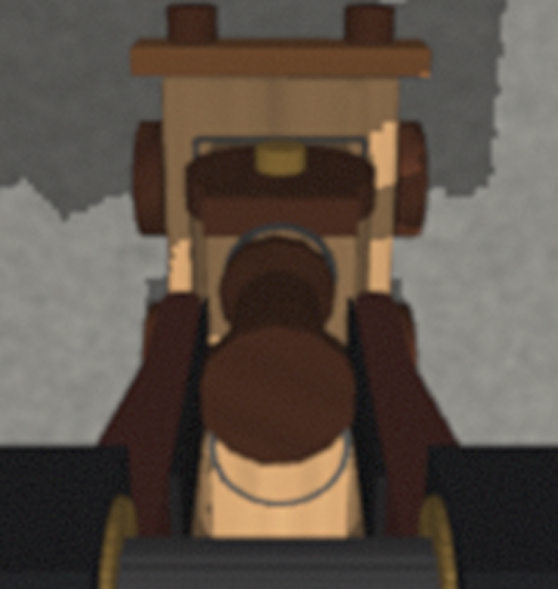

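View pics/s15c.png

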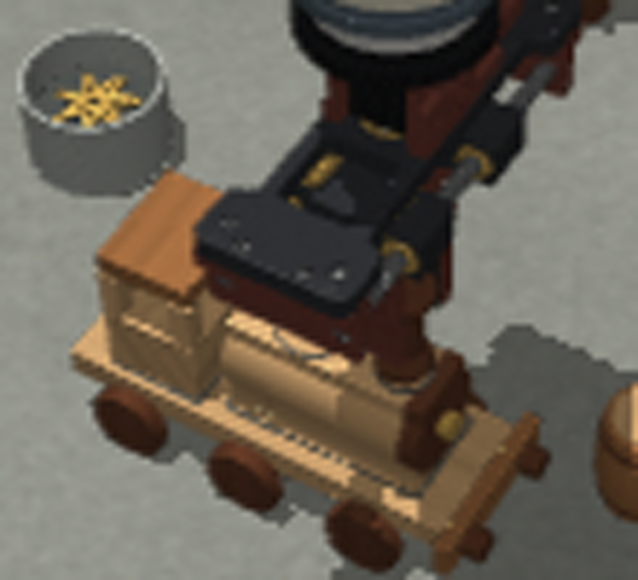

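Emit:
carry_out --pt "0 0.0004 0.0022 0.0002 0 0 0" --pt "0 0 0 0 0 0 0" --pt "0 0 0 0 0 0 0"

```text
clock: 25.2
position: [0.5558, 0.1865, 0.0792]
ee_rot: [-0.536, -0.462, 0.462, 0.536]
force: [0.7, -0.1, 0.3]
grip_width: 0.299
```

Emit:
carry_out --pt "0 0 0.001 0 0 0 0" --pt "0 0 0 0 0 0 0" --pt "0 0 0 0 0 0 0"

```text
clock: 25.5
position: [0.556, 0.1865, 0.0785]
ee_rot: [0.536, 0.462, -0.462, -0.536]
force: [-0.4, -0.7, 3.0]
grip_width: 0.302
```

Emit:
carry_out --pt "0.6 0 0 0 0 0 0" --pt "0.6 0 0 0 0 0 0" --pt "0.6 0 0 0 0 0 0" --pt "0.6 0 0 0 0 0 0" --pt "0.6 0 -0.015 0 0 0 0" --pt "0.6 0 -0.03 0 0 0 0" --pt "1 0 -0.045 0 0 0 0" --pt "1 0 -0.04 0 0 0 0" --pt "1 0 0 0 0 0 0" --pt "1 0 0 0 0 0 0"

```text
clock: 26.5
position: [0.5564, 0.1867, 0.2101]
ee_rot: [0.536, 0.463, -0.461, -0.535]
force: [-0.1, -0.3, -0.9]
grip_width: 0.928
```

```bash
python3 - <<'E'
from h import *
s=snap('wrist','w16'); st=r.get_state(); print(st['clock'],st['grip_width'],st['position'],np.degrees(yaw()),st['force'])
rel([.451,-.002,.18])
cv2.imwrite('pics/w16c.png',cv2.resize(s['pixels'][100:330,190:370],None,fx=2.6,fy=2.6,interpolation=cv2.INTER_CUBIC))
E
```

```text
26.55 0.9712990450367522 [0.55547659 0.18640326 0.20857028] 81.51966038246528 [-0.16268686  0.34179606 -0.44924794]
shift mm [-201.8   28.6   75.6] min rows 5
```

View pics/w16c.png

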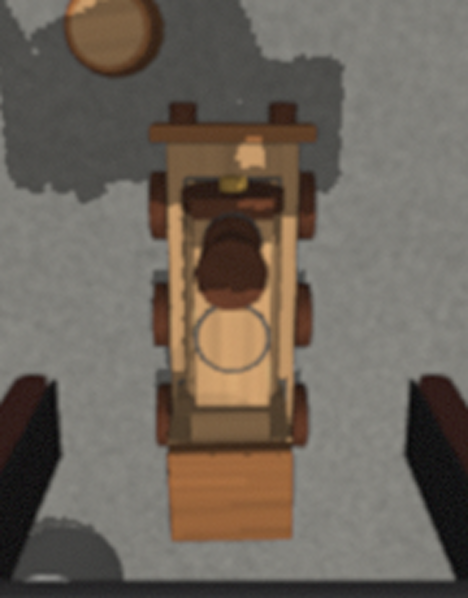

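Emit:
carry_out --pt "1 -0.04 0 0.0151 0 0 0" --pt "1 -0.04 0.005 0.0151 0 0 0" --pt "1 -0.04 0.008 0.0151 0 0 0" --pt "1 -0.04 0.008 0.0151 0 0 0" --pt "1 -0.0418 0.008 0.0152 0 0 0" --pt "1 0 0 0 0 0 0" --pt "1 0 0 0 0 0 0"

```text
clock: 27.25
position: [0.4502, -0.0025, 0.1783]
ee_rot: [-0.536, -0.46, 0.462, 0.537]
force: [0.3, 0.4, -0.3]
grip_width: 1.0
```

```bash
python3 - <<'E'
from h import *
s=load('w16'); P=lambda x,y,z: ray(s,190+x/2.6,100+y/2.6,z)[:2]
print('large circ',P(232,340,.09),'chim rim',P(231.5,275,.138))
s=snap('wrist','w17'); st=r.get_state(); print(st['clock'],st['grip_width'],st['position'],np.degrees(yaw()),st['force'])
cv2.imwrite('pics/w17c.png',cv2.resize(s['pixels'][120:270,205:355],None,fx=4,fy=4,interpolation=cv2.INTER_CUBIC))
E
```

```text
large circ [0.59999116 0.17952927] chim rim [0.55545992 0.18588581]
27.3 1.0009142576803196 [ 0.45115835 -0.00186628  0.17872167] 81.46266075864415 [-0.30003914 -0.20623672  0.26454267]
```

View pics/w17c.png

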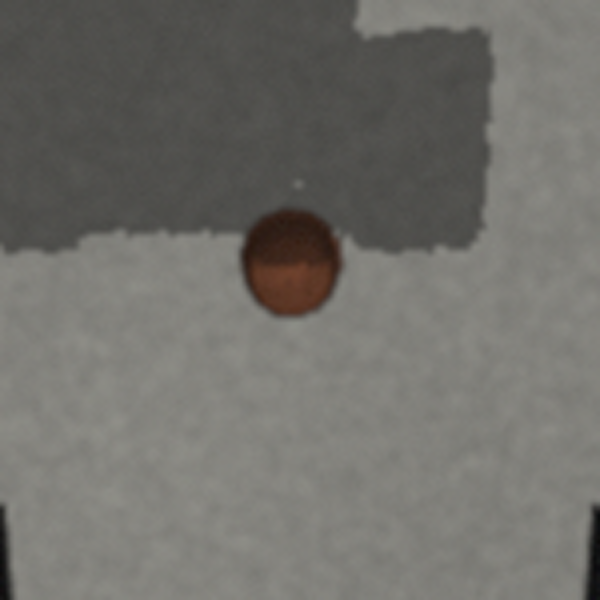

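```bash
python3 - <<'E'
from h import *
s=load('w17'); P=lambda x,y,z: ray(s,205+x/4,120+y/4,z)[:2]
th=yaw();z=np.array([-np.sin(th),np.cos(th)])
a=P(292,208,.002)-.017*z; b=P(292,317,.02)+.015*z; print(a,b,np.linalg.norm(P(243,255,.004)-P(341,255,.004)))
m=(a+b)/2; rel([*m,.178])
E
```

```text
[ 0.45169769 -0.00516286] [ 0.45090291 -0.00505838] 0.03158158639959036
shift mm [-3.2  0.7 -0.6] min rows 1
```

Emit:
carry_out --pt "1 -0.0027 0 -0.0006 0 0 0" --pt "0.7 0 0.045 0 0 0 0" --pt "0.7 0 0.045 0 0 0 0" --pt "0.7 0 0.045 0 0 0 0" --pt "0.7 0 0.04 0 0 0 0" --pt "0.7 0 0.02 0 0 0 0" --pt "0.7 0 0.01 0 0 0 0" --pt "0.7 0 0 0 0 0 0" --pt "0.7 0 0 0 0 0 0" --pt "0.7 0 0 0 0 0 0"

```text
clock: 28.3
position: [0.4527, -0.0046, -0.0246]
ee_rot: [0.536, 0.462, -0.461, -0.535]
force: [0.3, -0.7, -0.2]
grip_width: 0.7
```

```bash
python3 - <<'E'
from h import *
st=r.get_state(); print(st['clock'],st['grip_width'],st['position'],np.degrees(yaw()),st['force'])
E
```

```text
28.3 0.6997319651774816 [ 0.45271361 -0.00455067 -0.02457474] 81.53922873286926 [ 0.27870038 -0.68440526 -0.20368748]
```

Emit:
carry_out --pt "0.7 0 0.003 0 0 0 0" --pt "0.7 0 0 0 0 0 0" --pt "0 0 0 0 0 0 0" --pt "0 0 0 0 0 0 0" --pt "0 0 0 0 0 0 0" --pt "0 0 0 0 0 0 0" --pt "0 0 0 0 0 0 0" --pt "0 0 0 0 0 0 0" --pt "0 0 0 0 0 0 0"

```text
clock: 29.2
position: [0.4515, -0.0047, -0.0287]
ee_rot: [0.536, 0.462, -0.462, -0.536]
force: [-0.1, -0.7, 1.4]
grip_width: 0.329
```

```bash
python3 - <<'E'
from h import *
s=snap('wrist','w18');st=r.get_state(); print(st['clock'],st['grip_width'],st['position'],np.degrees(yaw()),st['force'])
cv2.imwrite('pics/w18c.png',cv2.resize(s['pixels'][180:330,205:355],None,fx=4,fy=4,interpolation=cv2.INTER_CUBIC))
E
```

```text
29.25 0.32908142128484297 [ 0.45147601 -0.00471175 -0.0287178 ] 81.51818886842386 [-0.05133702 -0.23068816  0.41626556]
```

View pics/w18c.png

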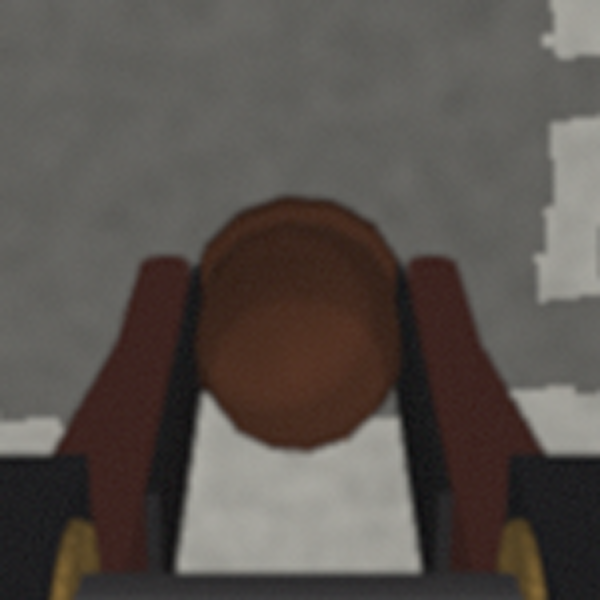

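```bash
python3 - <<'E'
from h import *
s=load('w18'); P=lambda x,y,z: ray(s,205+x/4,180+y/4,z)[:2]
p=r.get_state()['position'][:2];th=yaw();z=np.array([-np.sin(th),np.cos(th)])
print((P(298,196,.002)-p)@z-.017,(P(298,450,.022)-p)@z+.0145)
t=np.array([.5987,.1803]); rel([*t,.15],start=[*p,.15])
E
```

```text
0.0004114401546756706 0.0005144200734434595
shift mm [ 204.7   -0.  -118.3] min rows 5
```

Emit:
carry_out --pt "0 0 -0.02 0 0 0 0" --pt "0 0 -0.04 0 0 0 0" --pt "0 0 -0.045 0 0 0 0" --pt "0 0 -0.045 0 0 0 0" --pt "0 0 -0.029 0 0 0 0" --pt "0 0.0341 0 -0.0198 0 0 0" --pt "0 0.0341 0 -0.0198 0 0 0" --pt "0 0.0341 0 -0.0198 0 0 0" --pt "0 0.0341 0 -0.0198 0 0 0" --pt "0 0.0341 0 -0.0198 0 0 0" --pt "0 0.0342 0 -0.0198 0 0 0" --pt "0 0 0 0 0 0 0" --pt "0 0 0.02 0 0 0 0" --pt "0 0 0.03 0 0 0 0" --pt "0 0 0.02 0 0 0 0" --pt "0 0 0 0 0 0 0" --pt "0 0 0 0 0 0 0"

```text
clock: 30.95
position: [0.5987, 0.1797, 0.0803]
ee_rot: [-0.536, -0.461, 0.462, 0.536]
force: [-0.2, -0.1, 0.2]
grip_width: 0.33
```

```bash
python3 - <<'E'
from h import *
s=snap('wrist','w19'); st=r.get_state(); print(st['clock'],st['grip_width'],st['position'],np.degrees(yaw()),st['force'])
rel([.5992,.1802,.0613],81.6)
cv2.imwrite('pics/w19c.png',cv2.resize(s['pixels'][100:340,190:370],None,fx=2.5,fy=2.5,interpolation=cv2.INTER_CUBIC))
E
```

```text
31.0 0.3321550269164572 [0.5994918  0.18002598 0.08113842] 81.5027960638362 [0.12658562 0.23721659 0.10651825]
shift mm [ 0.1 19.8  0.3] min rows 1
  turn about tool y -0.1
```

View pics/w19c.png

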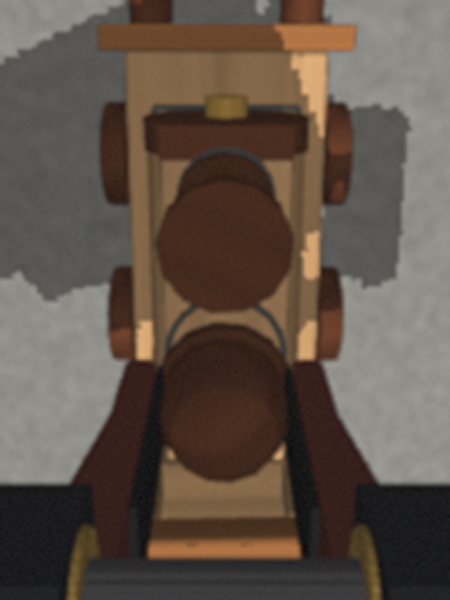

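Emit:
carry_out --pt "0 0.0002 0.008 0.0003 0 0 0" --pt "0 0 0.007 0 0 0 0" --pt "0 0 0.002 0 0 0 0" --pt "0 0 0 0 0 0 0" --pt "0 0 0 0 0 0 0" --pt "0 0 0 0 0 0 0"

```text
clock: 31.6
position: [0.5991, 0.1806, 0.0635]
ee_rot: [0.536, 0.462, -0.462, -0.536]
force: [-0.3, -0.6, 0.6]
grip_width: 0.329
```

```bash
python3 - <<'E'
from h import *
s=snap('wrist','w20'); st=r.get_state(); print(st['clock'],st['grip_width'],st['position'],np.degrees(yaw()),st['force'])
rel([.5992,.1802,.0613],81.6)
cv2.imwrite('pics/w20c.png',cv2.resize(s['pixels'][100:340,190:370],None,fx=2.5,fy=2.5,interpolation=cv2.INTER_CUBIC))
E
```

```text
31.65 0.3301193428608322 [0.59909988 0.18054893 0.06350751] 81.51678801758531 [ 0.24229428  0.12315895 -0.80452744]
shift mm [-0.3  2.2 -0.2] min rows 1
  turn about tool y -0.08
```

View pics/w20c.png

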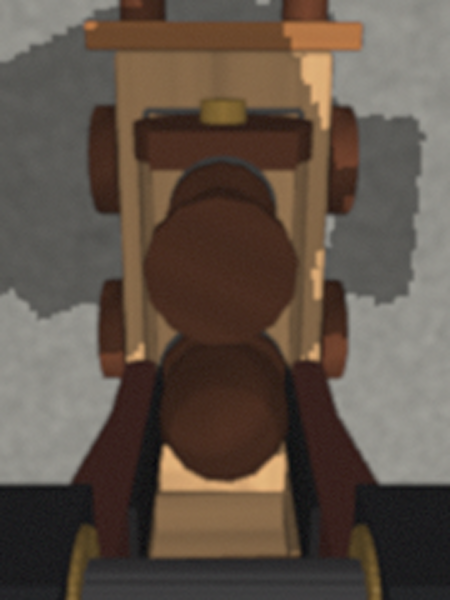

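Emit:
carry_out --pt "0 -0.0001 0.0017 0 0 0 0" --pt "0 0 0 0 0 0 0" --pt "0 0 0.0008 0 0 0 0" --pt "0 0 0 0 0 0 0" --pt "0 0 0 0 0 0 0"

```text
clock: 32.15
position: [0.5989, 0.1804, 0.0613]
ee_rot: [0.536, 0.462, -0.462, -0.536]
force: [-1.3, -0.6, 5.6]
grip_width: 0.328
```

Contact (5.6 N). Release and rise.

Emit:
carry_out --pt "0.6 0 0 0 0 0 0" --pt "0.6 0 0 0 0 0 0" --pt "0.6 0 0 0 0 0 0" --pt "0.6 0 0 0 0 0 0" --pt "0.6 0 -0.015 0 0 0 0" --pt "0.6 0 -0.03 0 0 0 0" --pt "1 0 -0.045 0 0 0 0" --pt "1 0 -0.04 0 0 0 0" --pt "1 0 -0.01 0 0 0 0" --pt "1 0 0 0 0 0 0"

```text
clock: 33.15
position: [0.6002, 0.1808, 0.2037]
ee_rot: [0.536, 0.463, -0.46, -0.535]
force: [0.1, -1.0, -0.0]
grip_width: 0.923
```

```bash
python3 - <<'E'
from h import *
s=snap('wrist','w21'); st=r.get_state(); print(st['clock'],st['grip_width'],st['position'],np.degrees(yaw()),st['force'])
rel([.46,.144,.18])
cv2.imwrite('pics/w21c.png',cv2.resize(s['pixels'][60:330,190:370],None,fx=2.2,fy=2.2,interpolation=cv2.INTER_CUBIC))
E
```

```text
33.2 0.9638304195889507 [0.59895793 0.18040731 0.20146408] 81.5175096941437 [-1.13790184 -0.71427111 -0.0664185 ]
shift mm [-56.5  21.5 132.1] min rows 3
```

View pics/w21c.png

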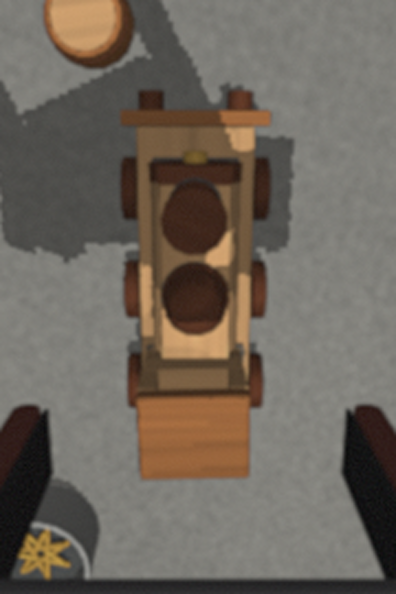

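Emit:
carry_out --pt "1 -0.0141 0 0.033 0 0 0" --pt "1 -0.0141 0.003 0.033 0 0 0" --pt "1 -0.0141 0.009 0.033 0 0 0" --pt "1 -0.0142 0.01 0.0331 0 0 0" --pt "1 0 0 0 0 0 0" --pt "1 0 0 0 0 0 0"

```text
clock: 33.8
position: [0.4588, 0.1437, 0.1775]
ee_rot: [-0.535, -0.461, 0.462, 0.536]
force: [1.1, 0.1, 0.2]
grip_width: 1.001
```

```bash
python3 - <<'E'
from h import *
s=snap('wrist','w22'); st=r.get_state(); print(st['clock'],st['grip_width'],st['position'],np.degrees(yaw()),st['force'])
cv2.imwrite('pics/w22c.png',cv2.resize(s['pixels'][120:270,205:355],None,fx=4,fy=4,interpolation=cv2.INTER_CUBIC))
E
```

```text
33.85 0.9986393194314495 [0.46018937 0.14404987 0.17815722] 81.51510820706054 [0.80457305 0.38304693 0.74015442]
```

View pics/w22c.png

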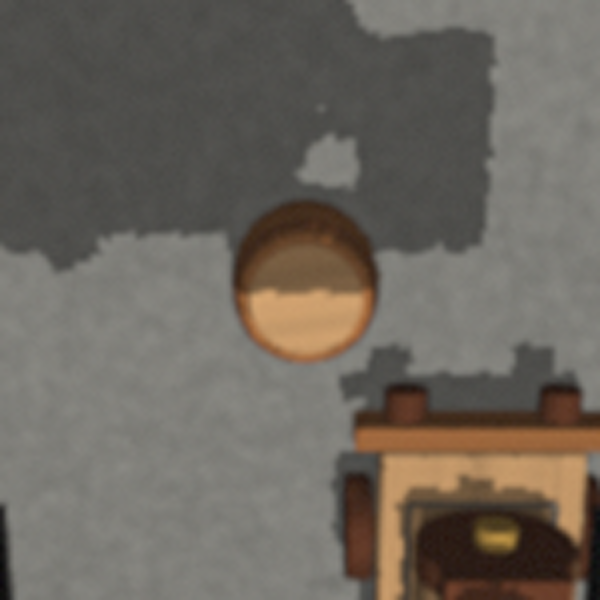

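```bash
python3 - <<'E'
from h import *
s=load('w22'); P=lambda x,y,z: ray(s,205+x/4,120+y/4,z)[:2]
th=yaw();x=np.array([np.cos(th),np.sin(th)]);z=np.array([-np.sin(th),np.cos(th)])
a=P(305.5,297,.052); f=P(306,200,.018)-.0225*z; print(a,f,np.linalg.norm(P(234,285,.026)-P(378,285,.026)))
q=P(407,385,.03); print('buffer',(q-a)@x,(q-a)@z, (P(355,415,.045)-a)@x,(P(355,415,.045)-a)@z)
m=a; rel([*m,.178])
E
```

```text
[0.46016755 0.14493777] [0.46095698 0.14514076] 0.04391823646653101
buffer 0.031648926363359094 -0.03376613811478614 0.014919285649784368 -0.038141511909742014
shift mm [0.9 0.2 0.2] min rows 1
```

Emit:
carry_out --pt "0.72 0.0015 0 -0.0002 0 0 0" --pt "0.72 0 0.03 0 0 0 0" --pt "0.72 0 0.04 0 0 0 0" --pt "0.72 0 0.045 0 0 0 0" --pt "0.72 0 0.04 0 0 0 0" --pt "0.72 0 0.03 0 0 0 0" --pt "0.72 0 0.015 0 0 0 0" --pt "0.72 0 0 0 0 0 0" --pt "0.72 0 0 0 0 0 0"

```text
clock: 34.75
position: [0.4611, 0.1457, -0.0214]
ee_rot: [-0.536, -0.462, 0.462, 0.536]
force: [0.4, -0.3, 0.6]
grip_width: 0.721
```

Emit:
carry_out --pt "0 0 0 0 0 0 0" --pt "0 0 0 0 0 0 0" --pt "0 0 0 0 0 0 0" --pt "0 0 0 0 0 0 0" --pt "0 0 0 0 0 0 0" --pt "0 0 0 0 0 0 0" --pt "0 0 0 0 0 0 0"

```text
clock: 35.45
position: [0.4612, 0.1457, -0.0203]
ee_rot: [0.536, 0.462, -0.461, -0.535]
force: [-0.3, -0.4, 7.3]
grip_width: 0.502
```

```bash
python3 - <<'E'
from h import *
s=snap('wrist','w23');st=r.get_state(); print(st['clock'],st['grip_width'],st['position'],np.degrees(yaw()),st['force'])
cv2.imwrite('pics/w23c.png',cv2.resize(s['pixels'][180:330,205:355],None,fx=4,fy=4,interpolation=cv2.INTER_CUBIC))
E
```

```text
35.5 0.5061940324217121 [ 0.46121156  0.14570537 -0.02026044] 81.51997228896525 [-0.6489469  -0.98668727  7.43911368]
```

View pics/w23c.png

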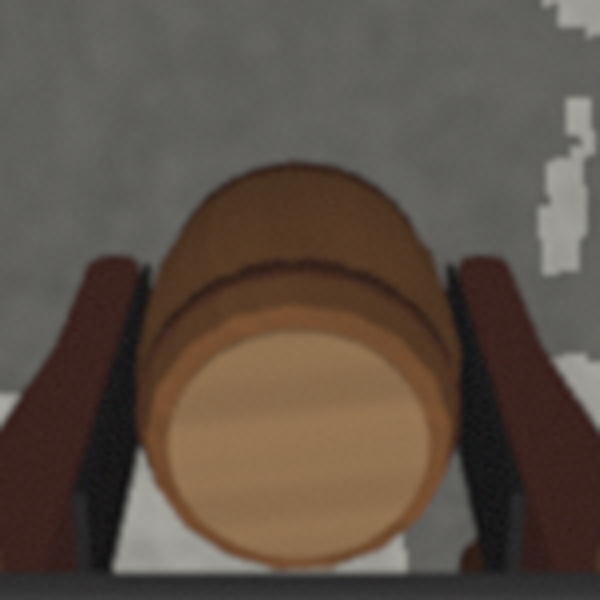

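```bash
python3 - <<'E'
from h import *
s=load('w23'); P=lambda x,y,z: ray(s,205+x/4,180+y/4,z)[:2]
p=r.get_state()['position'][:2];th=yaw();z=np.array([-np.sin(th),np.cos(th)])
q=P(299,435,.052); print((q-p)@z,(q-p)@[np.cos(th),np.sin(th)])
rel([.705,-.178,.14],start=[*p,.14])
E
```

```text
0.00244068340567578 -0.0007613632798921259
shift mm [-284.2   -0.  -288.9] min rows 9
```

Emit:
carry_out --pt "0 0 -0.02 0 0 0 0" --pt "0 0 -0.045 0 0 0 0" --pt "0 0 -0.048 0 0 0 0" --pt "0 0 -0.048 0 0 0 0" --pt "0 -0.0316 0 -0.0321 0 0 0" --pt "0 -0.0316 0 -0.0321 0 0 0" --pt "0 -0.0316 0 -0.0321 0 0 0" --pt "0 -0.0316 0 -0.0321 0 0 0" --pt "0 -0.0316 0 -0.0321 0 0 0" --pt "0 -0.0316 0 -0.0321 0 0 0" --pt "0 -0.0316 0 -0.0321 0 0 0" --pt "0 -0.0316 0 -0.0321 0 0 0" --pt "0 -0.0314 0 -0.0321 0 0 0" --pt "0 0 0 0 0 0 0" --pt "0 0 0 0 0 0 0"

```text
clock: 37.0
position: [0.7036, -0.1789, 0.139]
ee_rot: [-0.536, -0.461, 0.461, 0.536]
force: [-0.9, 0.4, -1.0]
grip_width: 0.503
```

```bash
python3 - <<'E'
from h import *
s=snap('wrist','w24');st=r.get_state(); print(st['clock'],st['grip_width'],st['position'],np.degrees(yaw()),st['force'])
cv2.imwrite('pics/w24c.png',cv2.resize(s['pixels'][20:260,180:380],None,fx=2.5,fy=2.5,interpolation=cv2.INTER_CUBIC))
E
```

```text
37.05 0.5021766157989402 [ 0.70314653 -0.17783617  0.1392116 ] 81.49189140006008 [ 0.18339839  0.33605916 -0.7259573 ]
```

View pics/w24c.png

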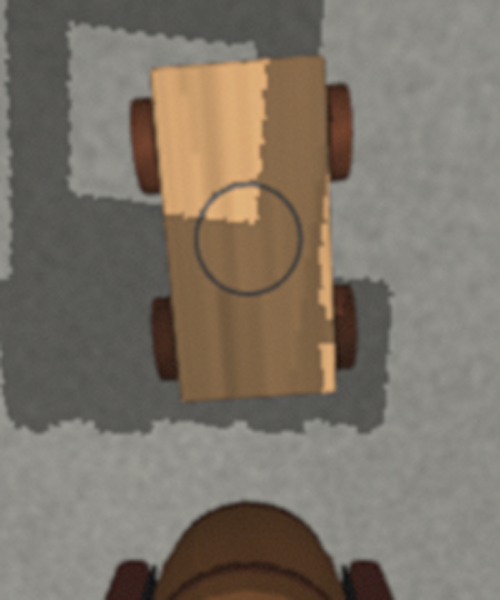

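```bash
python3 - <<'E'
from h import *
s=load('w24'); P=lambda x,y,z: ray(s,180+x/2.5,20+y/2.5,z)[:2]
th=yaw();x=np.array([np.cos(th),np.sin(th)]);z=np.array([-np.sin(th),np.cos(th)])
n=np.linalg.norm
a=(P(248,182,.04)+P(248,296,.04))/2; print(a,n(P(248,182,.04)-P(248,296,.04)),n(P(195,239,.04)-P(301,239,.04)))
c=np.mean([P(152,71,.04),P(325,57,.04),P(336,392,.04),P(183,402,.04)],0); print('deck',c)
t=a+.0007*x-.0022*z; print(t); rel([*t,.05])
E
```

```text
[ 0.62139764 -0.16735499] 0.041723553724848324 0.040718269667104894
deck [ 0.62186071 -0.16684243]
[ 0.623677   -0.16698818]
shift mm [-1.  89.2 80.2] min rows 3
```

Emit:
carry_out --pt "0 -0.0003 0 0.025 0 0 0" --pt "0 -0.0003 0 0.035 0 0 0" --pt "0 -0.0004 0 0.0205 0 0 0" --pt "0 0 0.02 0 0 0 0" --pt "0 0 0.035 0 0 0 0" --pt "0 0 0.03 0 0 0 0" --pt "0 0 0.014 0 0 0 0" --pt "0 0 0 0 0 0 0" --pt "0 0 0 0 0 0 0" --pt "0 0 0 0 0 0 0"

```text
clock: 38.05
position: [0.6256, -0.1674, 0.0425]
ee_rot: [0.536, 0.462, -0.461, -0.535]
force: [0.7, -0.8, -0.3]
grip_width: 0.501
```

```bash
python3 - <<'E'
from h import *
s=snap('wrist','w25');st=r.get_state(); print(st['clock'],st['grip_width'],st['position'],np.degrees(yaw()),st['force'])
rel([.6233,-.167,.0197])
cv2.imwrite('pics/w25c.png',cv2.resize(s['pixels'][130:330,190:370],None,fx=3,fy=3,interpolation=cv2.INTER_CUBIC))
s=snap('side','s25'); cv2.imwrite('pics/s25c.png',cv2.resize(s['pixels'][160:230,240:330],None,fx=7,fy=7,interpolation=cv2.INTER_CUBIC))
E
```

```text
38.1 0.5047385465992394 [ 0.62556669 -0.16755307  0.04250751] 81.53010406282921 [ 0.02321748  0.39681481 -1.24624059]
shift mm [ 0.2 22.8  2.3] min rows 1
```

View pics/w25c.png

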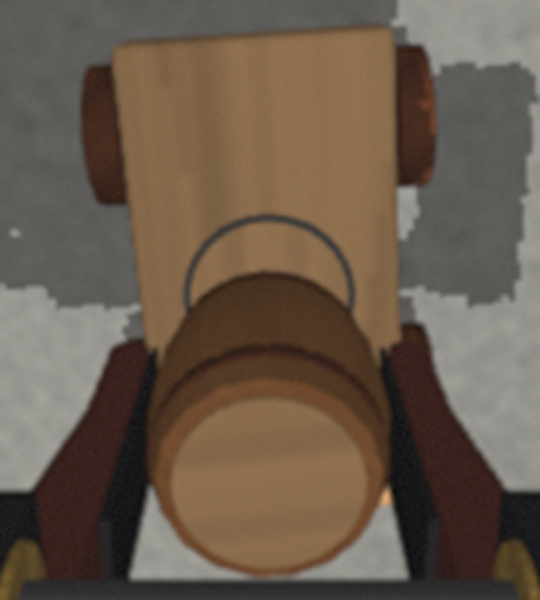

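View pics/s25c.png

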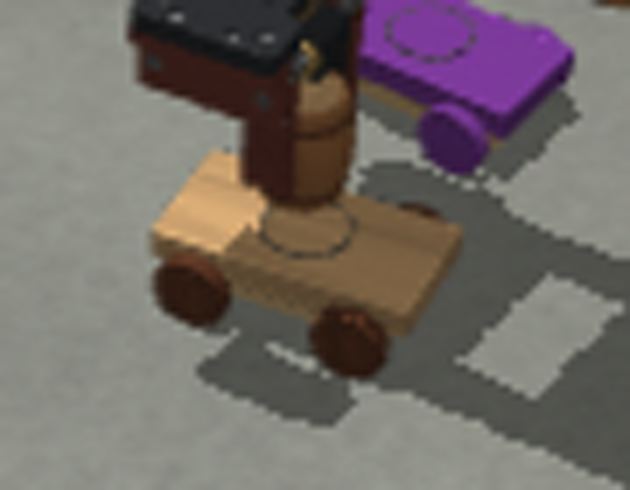

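Down to just above the deck, then check concentricity.

Emit:
carry_out --pt "0 0.0002 0.008 0.002 0 0 0" --pt "0 0 0.008 0 0 0 0" --pt "0 0 0.004 0 0 0 0" --pt "0 0 0 0 0 0 0" --pt "0 0 0 0 0 0 0" --pt "0 0 0 0 0 0 0"

```text
clock: 38.75
position: [0.6223, -0.1669, 0.0205]
ee_rot: [-0.536, -0.462, 0.462, 0.536]
force: [-0.1, 0.2, -0.9]
grip_width: 0.503
```

```bash
python3 - <<'E'
from h import *
s=snap('wrist','w26');st=r.get_state(); print(st['clock'],st['grip_width'],st['position'],np.degrees(yaw()),st['force'])
rel([.6233,-.167,.0197])
cv2.imwrite('pics/w26c.png',cv2.resize(s['pixels'][130:330,190:370],None,fx=3,fy=3,interpolation=cv2.INTER_CUBIC))
P=lambda x,y,z: ray(s,190+x/3,130+y/3,z)[:2]
# predicted image of circle & barrel foot
for n,c,rad in (('circ',[.6214,-.1674],.021),):
    for zz in [np.array([-.989,.148])]: print(n,[(proj(s,[*(np.array(c)+sg*rad*zz),.04])-[190,130])*3 for sg in(1,-1)])
s=snap('side','s26'); cv2.imwrite('pics/s26c.png',cv2.resize(s['pixels'][160:230,240:330],None,fx=7,fy=7,interpolation=cv2.INTER_CUBIC))
E
```

```text
38.8 0.4996074843559962 [ 0.62239679 -0.16690853  0.02060996] 81.5160887301403 [ 1.12561641  0.64794989 -0.99627464]
shift mm [ 0.   0.9 -0.9] min rows 1
circ [array([269.03666122, 258.29417039]), array([268.83921394, 432.80252835])]
```

View pics/w26c.png

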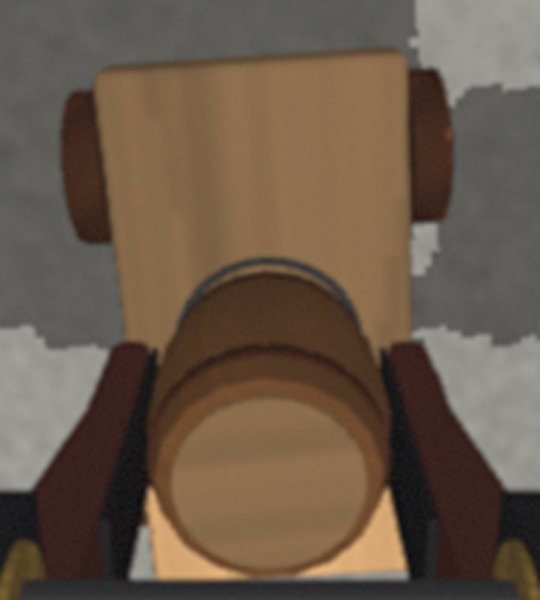

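View pics/s26c.png

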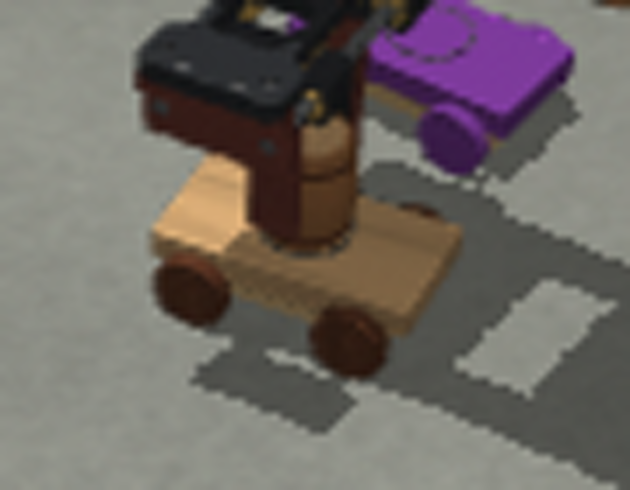

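Emit:
carry_out --pt "0 0 0.0008 0.0004 0 0 0" --pt "0 0 0 0 0 0 0" --pt "0 0 0.0008 0 0 0 0" --pt "0 0 0 0 0 0 0" --pt "0 0 0 0 0 0 0"

```text
clock: 39.35
position: [0.6221, -0.1668, 0.0197]
ee_rot: [0.536, 0.462, -0.462, -0.536]
force: [-2.5, 0.8, 5.6]
grip_width: 0.501
```

Emit:
carry_out --pt "0.75 0 0 0 0 0 0" --pt "0.75 0 0 0 0 0 0" --pt "0.75 0 0 0 0 0 0" --pt "0.75 0 0 0 0 0 0" --pt "0.75 0 -0.015 0 0 0 0" --pt "0.75 0 -0.03 0 0 0 0" --pt "1 0 -0.045 0 0 0 0" --pt "1 0 -0.045 0 0 0 0" --pt "1 0 -0.03 0 0 0 0" --pt "1 0 0 0 0 0 0" --pt "1 0 0 0 0 0 0"

```text
clock: 40.45
position: [0.6223, -0.1669, 0.1856]
ee_rot: [0.536, 0.462, -0.461, -0.535]
force: [-1.3, 0.5, -1.1]
grip_width: 1.0
```

```bash
python3 - <<'E'
from h import *
s=snap('wrist','w27');st=r.get_state(); print(st['clock'],st['grip_width'],st['position'],np.degrees(yaw()),st['force'])
cv2.imwrite('pics/w27c.png',cv2.resize(s['pixels'][100:270,205:355],None,fx=3.5,fy=3.5,interpolation=cv2.INTER_CUBIC))
t=snap('top','t27'); cv2.imwrite('pics/t27c.png',cv2.resize(t['pixels'][150:280,150:400],None,fx=3.2,fy=3.2,interpolation=cv2.INTER_CUBIC))
t=snap('side','s27'); cv2.imwrite('pics/s27c.png',cv2.resize(t['pixels'][140:320,180:350],None,fx=3.3,fy=3.3,interpolation=cv2.INTER_CUBIC))
E
```

```text
40.5 0.9995098633516409 [ 0.6214551  -0.1666411   0.18403837] 81.51994001251676 [0.12106387 0.10349575 0.1028598 ]
```

View pics/w27c.png

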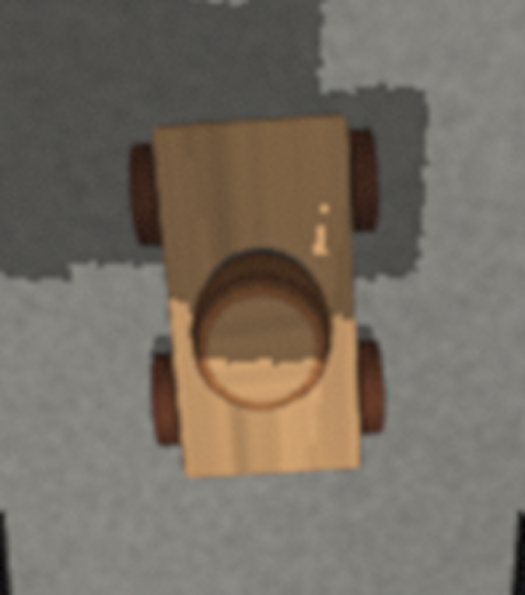

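View pics/t27c.png

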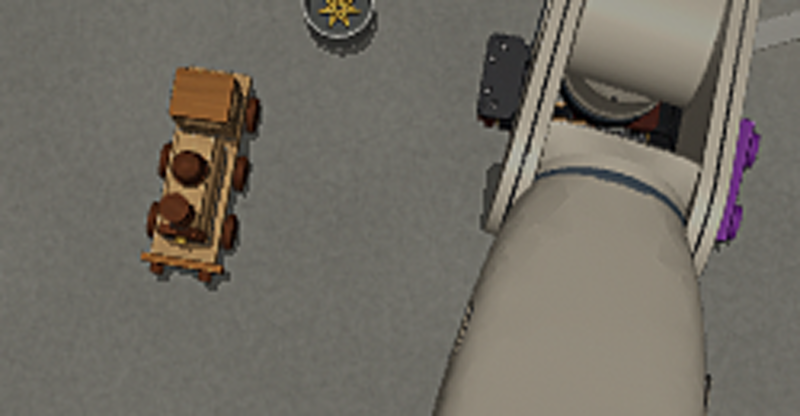

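View pics/s27c.png

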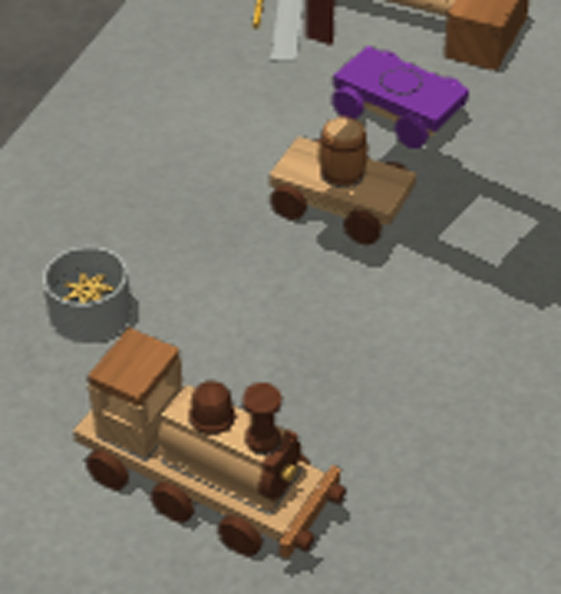

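```bash
python3 - <<'E'
from h import *
s=load('w27'); P=lambda x,y,z: ray(s,205+x/3.5,100+y/3.5,z)[:2]
print('deck',np.mean([P(153,128,.04),P(346,116,.04),P(359,467,.04),P(185,476,.04)],0),'barrel top',P(262,346,.092), 'belly sides',P(261.5,327,.066))
r.finish_job(); print(r.get_state()['clock'])
E
```

```text
deck [ 0.6208648  -0.16709256] barrel top [ 0.6205172  -0.16688292] belly sides [ 0.62150157 -0.16713043]
the job is handed in; nothing more can be done
the job is handed in; nothing more can be done
```

The toy train is dry-fitted and handed in after about 40.5 s. The boiler went on first, knobbed end to the buffers, then the cab, chimney, dome and barrel. All of them stand upright and released, with the gripper clear above.

**Last checks:**
- **Boiler and cab:** each measured within about 1 mm of its pencil rectangle, with yaw within about 0.3° of the loco's.
- **Chimney and dome:** the chimney measured within about 1 mm of its circle. The dome was only judged by eye against its circle, and both look upright in the wrist and side views.
- **Barrel:** measured within about 1 mm of the middle of the wagon deck, from the wrist camera. That camera reads about 0.7 mm off sideways, which I allowed for in part.
- **Bystanders:** the tin looks undisturbed. I moved nothing near the glue bottle or mallet but did not measure them again.

**What disagreed with the text:**
- **Direction of the front:** the images show the loco's and boiler's fronts towards world -x, not +y, so I went by the images.
- **Finger length:** the real fingertips sit about 39 mm short of the reported TCP. My first boiler grasp therefore caught only its top strip. I opened, went lower and re-gripped, and used that offset for the rest.

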